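Pack out a battery cell stack in its compression jig

TASK

Turn the T knob on the compression jig until the pointer is level with the groove in the brass collar. Then slide the brown packing strips, nose first and flat on one another, all the way to the back pins between the cells and the sprung pressure plate, until a strip feels tight and has lifted the plate off its rest. Stop there and finish while still gripping that last strip by its tail, so the pack stays put for the straps; leave unneeded strips out of the jig and the other things on the bench alone.

Things in the scene. Friction and masses are not known exactly. Their poses are not given: they have to be found in the camera images.
- jig: compression jig, fixed: grey base 124 x 222 x 15 mm, two columns (16 mm dia, y = +-72 mm), bridge bar (x = +-15, z = 152 to 167 mm). Origin on the bench midway between the columns; x is the way strips are pushed in, the open front is at -x. Two 8 mm back pins at x = 44, y = +-14 mm stop the strips' noses at x = 40 mm. Strips, plate and cells are slippery (friction about 0.3)
- knob (a joint): turn of the black T knob on top of the bridge, rad, about the jig's vertical centre axis: grows clockwise seen from above and then lowers crosshead, pointer and pressure plate together, 2.5 mm per rad. Friction about 0.1 N m; stays where it is left. At the start the pointer stands about 2.5 to 7.5 mm above the groove
- knob_grip (a point): centre of the T knob's grip bar, on the knob axis, 201 mm above the bench. The bar is 46 mm long, 14 mm thick and 26 mm high; its length lies along the jig's x at knob value 0 (this point's x axis runs along the bar) and turns with the knob
- pointer (a point): tip of the dark wedge-shaped pointer (17 mm long) at the crosshead's -y end, on the jig's right seen from its front
- mark (a point): the black groove round the brass collar (20 mm dia) on the gauge rod (8 mm dia, 160 mm tall, at jig y = -112 mm) next to the pointer, at the groove's height, on the side facing the pointer
- presser: aluminium pressure plate under the crosshead, 60 (x) x 100 (y) x 12 mm; origin at the centre of its flat underside, at rest 34 mm below the pointer tip. In front, from x = -30 to -48 mm, its underside turns up by 8 mm so that a nose can wedge in and lift the plate. It floats up against springs: 5.5 N as it lifts, 0.3 N more per mm, travel 13 mm
- cells_top (a point): centre of the flat top of the two stacked cells (fixed; the top spans x = -45 to +38 mm and y = +-55 mm in the jig), on which the first strip lies. Its height differs from job to job: with the pointer on the groove the gap up to the plate is about 13 to 27 mm, so it takes two or three strips, each 10 mm
- home (a point): the point between the back pins where every strip's nose must end: jig x = 40 mm, y = 0 (use x and y only)
- strip0: one of four identical loose packing strips of brown phenolic board, 130 x 44 x 10 mm, about 100 g, lying flat on the mat; origin at the centre of the underside, x along its length to the nose, z up. Over the last 22 mm at the nose (+x) the top slopes from 10 down to 3 mm. A black dot on top at x = -55 mm marks the tail, the end to hold; the tail's sawn sides grip better
- strip1: like strip0, another packing strip
- strip2: like strip0, another packing strip
- strip3: like strip0, another packing strip
- nose0 (a point): middle of the lower edge of strip0's nose (strip x = 65 mm, z = 0)
- nose1 (a point): middle of the lower edge of strip1's nose (strip x = 65 mm, z = 0)
- nose2 (a point): middle of the lower edge of strip2's nose (strip x = 65 mm, z = 0)
- nose3 (a point): middle of the lower edge of strip3's nose (strip x = 65 mm, z = 0)
- mat: black rubber mat fixed to the bench, 310 x 230 x 3 mm, on which the strips lie; origin at the centre of its underside
- multimeter: loose grey multimeter, 85 x 175 x 42 mm, to be left alone; origin at the centre of its underside
- screwdriver: loose black screwdriver, 170 mm long, 26 mm thick, to be left alone; origin at mid-length
- battery_box: loose black three-cell battery holder, 64 x 60 x 18 mm, to be left alone
- breadboard: loose white breadboard, 55 x 165 x 9 mm, to be left alone
- power_board: loose brown circuit board with a black heat sink, 100 x 130 x 51 mm, to be left alone
- wire_spool: loose spool of copper wire, 64 mm dia, 38 mm high, to be left alone
- screw_jar: loose small glass jar with a steel cap, 52 mm dia, 55 mm high, to be left alone
Mind the look-alikes: they are no part of the job. Leave any orange or pink look-alike of the strip2 alone. What is shaped like the strip3 but purple is not meant.

How it is judged:
By the outcome, as a careful person would: the job done as asked, in the order asked, and still so for the second after the job is handed in, while the arm keeps its last pose, push and grip.
It also fails if it takes over 72 s, if anything falls off the work surface, if the arm or the gripper's body presses on something with over 40 N, if the wrist force passes 120 N, or if a joint passes its speed limit or range.

ROBOT

A 6-joint arm with a two-finger parallel gripper is mounted at the origin on the work surface. World frame = base frame: x ahead of the robot, y to its left, z up, the work surface at z = 0. Lengths are in mm, angles in degrees, forces in N, time in s.
With the tool pointing down it reaches from about 300 to 850 mm from the base axis. Payload 4.2 kg.
Tool frame: the origin (TCP) lies on the centre line of the jaws, within the pads' length; the fingertips stand 11 mm ahead of it and the grasp point (between the pads) lies 8 mm behind it; z points along the fingers, y is the line along which they close (so a half turn about z gives the same grasp; the last joint's range is limited). The gripper opens to 91 mm and grips with 3 to 60 N. Pads are 32 mm wide; open, the fingers measure 118 mm over their backs; the gripper's body (76 mm by 178 mm) begins 60 mm behind the grasp point.
Start: joints at [68.526, 18.312, 89.639, -0, 72.044, -1.146], TCP at [199.759, 539.201, 224.976] pointing down, gripper open.
Joint ranges: [-177.97, 177.97], [-48.28, 115.42], [12.27, 149.76], [-77.06, 257.06], [2.81, 150.46], [-146.56, 146.56]. Speed limits (degrees/s): [147.25, 147.25, 180, 180, 180, 180].

INTERFACE

Orientations are given as [roll, pitch, yaw] about the fixed x, y, z axes, in that order (R = Rz(yaw) Ry(pitch) Rx(roll)).
In Python, from workcell import env, grab_frame, camera_model, models gives the robot as it stands.
- The arm moves only by the shell command python3 -m crank 'ROWS' [FORCE]. ROWS is text: rows parted by semicolons, each of 7 numbers parted by spaces: the closure, from -1 (fully open) to 1 (shut), so that 0 is half open, then the shift along the tool's x, y, z in mm, then the turn, a rotation vector about the tool's x, y, z in degrees. A call has 1 to 10 rows; each row shifts and turns the commanded pose from where the row before left it, along the tool's axes as they then stand; what a row does not reach is not made up. A row lasts 1/8 s, in which the tool goes at most 62.5 mm and 10.7 degrees, less where a joint would pass 70% of its speed; a pose out of reach is approached as far as the arm can. A call is refused whole if a number of a shift passes 62.5 or a number of a turn 10.7, either way. A call with a gripper value outside its range is refused whole. The fingers move at their own pace and stop on an object; FORCE is the grip in N (left out, the last holds). Time passes only in rows, so rows that do not move let the fingers close. It gives the time, the measured TCP pose, the force, the opening and the grip force at its end, in the units of the state.
- env.state(): the state, without advancing time (a new reading comes with each control period).
- grab_frame(name): name is "scene" or "top" or "wrist"; returns the picture (420x560x3 uint8, blue, green, red); there is no depth.
- camera_model(name): a dict with "K" (3x3 intrinsics, pixels), "R" (3x3) and "t" (3): a world point X has camera coordinates R X + t; the wrist camera has in their place "mount" (4x4, takes a point from camera to tool coordinates, whose origin is the TCP and whose axes are the flange's). Camera axes: x right, y down, z forward; pixel columns grow to the right and rows downward; lengths in mm; the calibration is good to about 2 mm. A picture is of the moment at which its call begins: read the wrist's pose just before it. camera_model takes no time and is no camera call.
- env.job_done(): hands the job in; it is judged then, once.
Trained networks look in the newest picture that a camera, given by its name, has taken for a name from the list of things; names that differ only in an ending like _2 or _b are one class to them, and where a whole thing is asked for, a point or a joint stands for the part that bears it (a point fixed in the world has none). Each returns a list of dicts, best first, with "p" (0 to 1); they miss things now and then, are a little off and sometimes report something else, mostly with a low value. They report only what shows in the picture. A call takes as long as a camera call. They do not tell look-alikes from the thing itself.
- models.search_frame(name, camera): "point" ([x, y, z] in mm, in world coordinates, good to about 4 mm: the middle of the surface that is visible of it).
The state is a dict: "time_s": time; "qpos": joint angles; "qvel": joint speeds; "effort": joint torques, N m; "ee_pos": TCP position; "ee_rot": TCP orientation; "force": force on the tool from outside, world axes, zero at the start; "torque": the same for the moment, N m; "gripper_width": finger opening in mm; "gripper_force": force on a finger pad.
Only numpy, scipy, OpenCV 4.12 (cv2) and the standard library are available. Lean on these libraries where they do the work, as an engineer would, in place of code of your own. Each camera call takes 0.05 s, during which the arm holds its last target. There are 200 camera calls.

## Working session

There is one attempt and no reset: what is moved stays moved. The work goes in short steps, Python scripts to look and compute and a shell command to move; the robot and the scene stay as the last step left them, time stands still between calls to the robot, and variables do not carry over. Pictures are saved under pics/ and viewed, at most 10 in all, crops included, and the job is handed in when it is done.

```bash
mkdir -p pics; ls; python3 - <<'E'
from workcell import env, grab_frame, camera_model, models
import cv2,numpy as np
a=grab_frame("scene");b=grab_frame("top")
cv2.imwrite("pics/s.png",a);cv2.imwrite("pics/t.png",b)
for c in("top","scene"):
    m=camera_model(c);print(c,np.round(m["K"],1).tolist(),np.round(m["R"],3).tolist(),np.round(m["t"]).tolist())
print(camera_model("wrist"))
for n in["jig","knob_grip","pointer","mark","cells_top","home","strip0","nose0","mat","presser"]:
  for c in("top","scene"):
    print(n,c,[(np.round(d["point"]).tolist(),round(d["p"],2)) for d in models.search_frame(n,c)])
print(env.state())
E
```

```text
pics
top [[521.4, 0.0, 288.2], [0.0, 521.4, 215.0], [0.0, 0.0, 1.0]] [[-0.03, -0.999, -0.021], [-0.989, 0.033, -0.144], [0.144, 0.016, -0.989]] [-1.0, 558.0, 1528.0]
scene [[480.9, 0.0, 273.7], [0.0, 480.9, 204.4], [0.0, 0.0, 1.0]] [[0.414, 0.91, 0.014], [0.643, -0.281, -0.712], [-0.645, 0.303, -0.702]] [-197.0, -244.0, 2116.0]
{'K': array([[326.25536045,   0.        , 278.61366509],
       [  0.        , 326.25536045, 210.76721104],
       [  0.        ,   0.        ,   1.        ]]), 'mount': array([[ 2.53068144e-04, -9.67793740e-01, -2.51744342e-01,
         6.98595040e+01],
       [ 9.99999964e-01,  2.66112366e-04, -1.77709899e-05,
         2.86358926e-01],
       [ 8.41909351e-05, -2.51744328e-01,  9.67793772e-01,
        -1.58949640e+02],
       [ 0.00000000e+00,  0.00000000e+00,  0.00000000e+00,
         1.00000000e+00]])}
jig top [([618.0, 147.0, 113.0], 0.55)]
jig scene [([650.0, 135.0, 91.0], 0.8)]
knob_grip top []
knob_grip scene [([633.0, 171.0, 205.0], 0.44)]
pointer top [([477.0, 292.0, 55.0], 0.74), ([604.0, 161.0, 117.0], 0.66)]
pointer scene [([651.0, 166.0, 114.0], 
[... 1418 characters left out ...]
, 36.0], 0.28)]
{'time_s': 1.1, 'qpos': array([ 6.85278457e+01,  1.83128602e+01,  8.96377214e+01, -2.40206518e-03,
        7.20427461e+01, -1.14585649e+00]), 'qvel': array([ 0.1077591 ,  0.05647404, -0.05934094,  0.05430622,  0.00604498,
       -0.04701117]), 'effort': array([-7.35943172e-05, -4.12359416e+01, -2.32228553e+01,  7.26972311e-02,
        3.79094551e-02, -1.67754297e-05]), 'ee_pos': array([199.75896806, 539.2225186 , 224.97497198]), 'ee_rot': array([1.79993375e+02, 2.41811101e-03, 1.59674443e+02]), 'force': array([-5.58357956e-01, -7.27153552e-04,  9.53833160e-01]), 'torque': array([ 0.00258234, -0.00241724,  0.06334659]), 'gripper_force': 0.0, 'gripper_width': 91.54543241684377}
```

View pics/s.png

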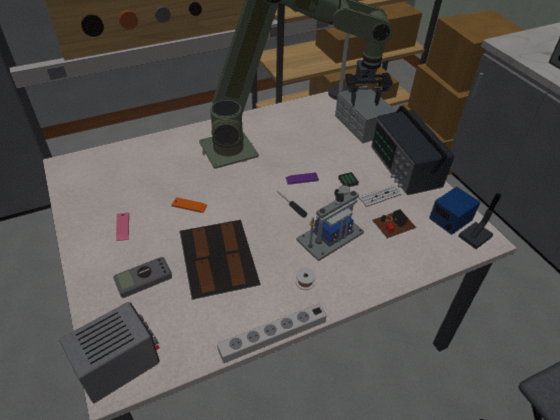

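View pics/t.png

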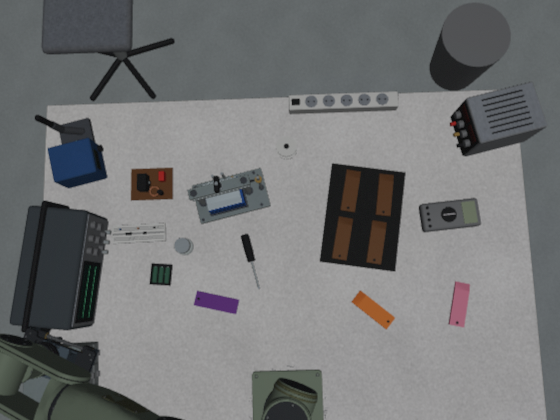

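The four brown strips lie on the black mat (top: (351,190), (385,195), (342,238), (377,241)); the orange (373,309), pink (459,304) and purple (216,302) look-alikes are off it. The jig is at top (229,195). One enlarged crop will confirm this.

```bash
python3 - <<'E'
import cv2,numpy as np
b=cv2.imread("pics/t.png");s=cv2.imread("pics/s.png")
A=cv2.resize(b[155:230,180:280],(400,300),interpolation=2)
B=cv2.resize(b[158:278,312:412],(400,480),interpolation=2)
C=cv2.resize(s[180:260,290:370],(400,400),interpolation=2)
o=np.zeros((600,800,3),np.uint8)
o[:300,:400]=A;o[:480,400:]=B;o[300:600,:400]=cv2.resize(s[180:255,285:385],(400,300),interpolation=2)
cv2.imwrite("pics/c.png",np.clip(o*1.6,0,255).astype(np.uint8))
E
```

```text
(no output)
```

View pics/c.png

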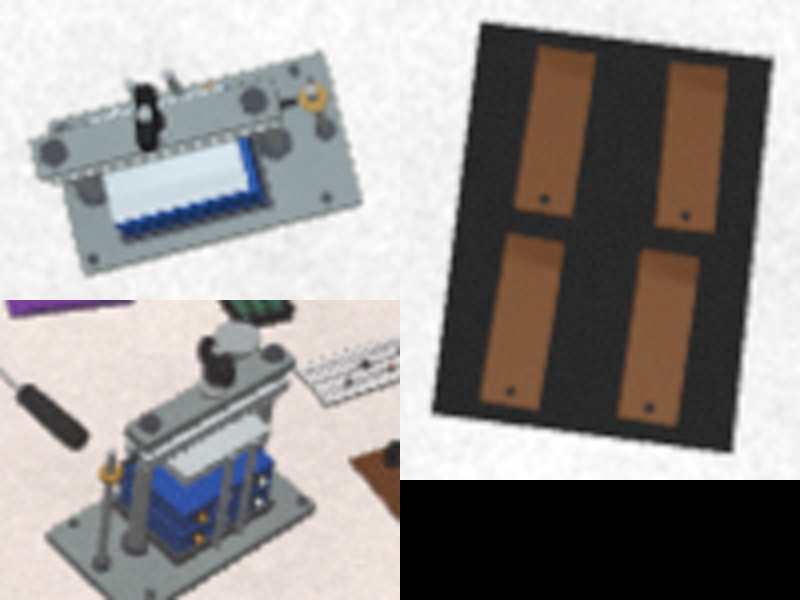

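```bash
cat > h.py <<'E'
import numpy as np,cv2
from scipy.spatial.transform import Rotation as Ro
from workcell import env, grab_frame, camera_model, models
def cam(n,st=None):
    m=camera_model(n)
    if n!="wrist": return m["K"],m["R"],m["t"]
    st=st or env.state(); T=np.eye(4);T[:3,:3]=Ro.from_euler("xyz",st["ee_rot"],degrees=True).as_matrix();T[:3,3]=st["ee_pos"]
    W=np.linalg.inv(T@m["mount"]); return m["K"],W[:3,:3],W[:3,3]
def ray(c,p,z):
    K,R,t=c; o=-R.T@t; d=R.T@np.linalg.inv(K)@np.array([p[0],p[1],1.]); return o+d*(z-o[2])/d[2]
def proj(c,X):
    K,R,t=c; q=K@(R@np.asarray(X,float)+t); return q[:2]/q[2]
def tool(target,yaw,st=None,rpy=None):
    "shift along present tool axes + rotvec (tool axes) to reach target"
    st=st or env.state();R=Ro.from_euler("xyz",st["ee_rot"],degrees=True)
    G=Ro.from_euler("xyz",rpy or [180,0,yaw],degrees=True)
    return np.round(R.inv().apply(np.array(target)-st["ee_pos"]),1),np.round((R.inv()*G).as_rotvec(degrees=True),1)
E
python3 - <<'E'
from h import *
c=cam("top")
P=[ray(c,p,15) for p in [(260.5,168),(270.5,206),(202,223.5)]]
print("base",np.round(P),"ctr",np.round((P[0]+P[2])/2), [np.linalg.norm(P[i+1]-P[i]) for i in(0,1)], np.degrees(np.arctan2(*(P[0]-P[1])[1::-1])),np.degrees(np.arctan2(*(P[2]-P[1])[1::-1]))-90)
Q=[ray(c,p,167) for p in [(243.75,180),(193.25,193)]]
print("col",np.round(Q),np.round((Q[0]+Q[1])/2),np.linalg.norm(Q[0]-Q[1]))
print("knob",ray(c,(217,183.75),214))
for d,n in [((545,199),(568,48)),((685,215),(698,65)),((511,391),(536,236)),((649,407),(670,252))]:
    f=lambda p:((p[0]-400)/4+312,p[1]/4+158)
    a=ray(c,f(d),13);b=ray(c,f(n),6);v=b-a;print("strip dot",np.round(a),"nose",np.round(b),np.hypot(*v[:2]),np.degrees(np.arctan2(v[1],v[0])))
E
```

```text
base [[712.  63.  15.]
 [591.  35.  15.]
 [544. 246.  15.]] ctr [628. 154.  15.] [np.float64(123.61168141415246), np.float64(216.32896692221354)] 13.084481942575033 12.595228691224591
col [[643. 100. 167.]
 [610. 242. 167.]] [627. 171. 167.] 145.3808183400171
knob [624.52993315 167.98234635 214.        ]
strip dot [ 578. -203.   13.] nose [ 697. -227.    6.] 121.48979481229263 -11.429602084291124
strip dot [ 562. -309.   13.] nose [ 680. -327.    6.] 119.36465035138139 -8.59120595584091
strip dot [ 433. -170.   13.] nose [ 551. -195.    6.] 121.04661104016918 -11.90228052943179
strip dot [ 417. -274.   13.] nose [ 535. -297.    6.] 120.3211705131158 -11.21509726761592
```

```bash
cat >> h.py <<'E'
YAW=13.; O=np.array([627.,170,0])
def Rj(): return Ro.from_euler("z",YAW,degrees=True).as_matrix()
def J(p): return Rj()@np.array(p,float)+O
def tilt(a,yaw=None):
    "tool tilted a deg forward along yaw, tool x toward robot at a=0"
    return Ro.from_euler("z",YAW if yaw is None else yaw,degrees=True)*Ro.from_euler("y",-a,degrees=True)*Ro.from_matrix(np.array([[-1,0,0],[0,1,0],[0,0,-1.]]))
def plan(wps,vmax=60,g=-1):
    "wps: list of (pos, Rotation); print rows"
    st=env.state();p=np.array(st["ee_pos"]);R=Ro.from_euler("xyz",st["ee_rot"],degrees=True);out=[]
    for q,G in wps:
        q=np.array(q,float)
        n=int(np.ceil(max(np.linalg.norm(q-p)/vmax,np.degrees((R.inv()*G).magnitude())/10.4,1)))
        for i in range(n):
            k=n-i; s=np.round(R.inv().apply((q-p)/k),1); r=np.round((R.inv()*G).as_rotvec(degrees=True)/k,1)
            p=p+R.apply(s); R=R*Ro.from_rotvec(r,degrees=True); out.append("%g "%g+" ".join("%g"%v for v in [*s,*r]))
    for i in range(0,len(out),10): print("; ".join(out[i:i+10]))
E
python3 - <<'E'
from h import *
print(tilt(0).as_euler("xyz",degrees=True))
plan([((480,150,270),tilt(0)),(J((-27,-102,200)),tilt(60))])
E
```

```text
[-180.    0. -167.]
-1 -44.2 -29.7 -5 0 0 -3.7; -1 -42.2 -32.5 -5 0 0 -3.7; -1 -40 -35.2 -5 0 0 -3.7; -1 -37.7 -37.7 -5 0 0 -3.7; -1 -35.2 -40.1 -5 0 0 -3.7; -1 -32.5 -42.2 -5 0 0 -3.7; -1 -29.7 -44.3 -5 0 0 -3.7; -1 -26.8 -46.1 -5 0 0 -3.7; -1 -23.7 -47.6 -5 0 0 -3.7; -1 -20.1 -19.3 11.7 -0 -10 -0
-1 -17.8 -19.3 15 -0 -10 -0; -1 -14.9 -19.2 17.8 -0 -10 -0; -1 -11.6 -19.3 20.2 -0 -10 -0; -1 -8 -19.2 21.9 -0 -10 -0; -1 -4 -19.3 22.9 -0 -10 -0
```

```bash
python3 -m crank '-1 -44.2 -29.7 -5 0 0 -3.7; -1 -42.2 -32.5 -5 0 0 -3.7; -1 -40 -35.2 -5 0 0 -3.7; -1 -37.7 -37.7 -5 0 0 -3.7; -1 -35.2 -40.1 -5 0 0 -3.7; -1 -32.5 -42.2 -5 0 0 -3.7; -1 -29.7 -44.3 -5 0 0 -3.7; -1 -26.8 -46.1 -5 0 0 -3.7; -1 -23.7 -47.6 -5 0 0 -3.7; -1 -20 -19.3 11.7 0 -10 0' && python3 -m crank '-1 -17.8 -19.3 15 0 -10 0; -1 -14.9 -19.2 17.8 0 -10 0; -1 -11.6 -19.3 20.2 0 -10 0; -1 -8 -19.2 21.9 0 -10 0; -1 -4 -19.3 22.9 0 -10 0; -1 0 0 0 0 0 0' && python3 - <<'E'
from h import *
st=env.state();print(st["qpos"],st["ee_rot"])
im=grab_frame("wrist");cv2.imwrite("pics/w1.png",im)
c=cam("wrist",st)
for n in["pointer","mark","knob_grip","cells_top","presser"]:
    print(n,[(np.round(d["point"],1).tolist(),round(d["p"],2),np.round(proj(c,d["point"])).tolist()) for d in models.search_frame(n,"wrist")[:3]])
E
```

```text
time_s: 2.35
ee_pos: [508.2, 133.9, 259.0]
ee_rot: [-180.0, 10.4, -167.2]
force: [-0.0, 0.1, -0.5]
gripper_width: 91.0
gripper_force: 0.0
time_s: 3.1
ee_pos: [606.2, 109.1, 246.1]
ee_rot: [180.0, 49.2, -167.4]
force: [-0.0, -0.1, 0.1]
gripper_width: 91.3
gripper_force: 0.0
[   6.81703644    5.12133339  121.94997816   48.6879743     5.86353174
 -142.30791856] [ 179.95312321   49.19660121 -167.42668355]
pointer [([609.0, 168.8, 115.0], 0.88, [356.0, 101.0]), ([619.7, 164.3, 201.2], 0.33, [356.0, 210.0])]
mark [([647.2, 62.6, 137.3], 0.73, [207.0, 137.0]), ([618.2, 157.4, 129.8], 0.48, [339.0, 122.0])]
knob_grip [([619.0, 165.7, 202.5], 0.96, [359.0, 211.0]), ([647.4, 61.8, 138.7], 0.59, [205.0, 138.0])]
cells_top [([588.5, 157.5, 74.1], 0.77, [348.0, 37.0])]
presser [([602.8, 167.9, 115.1], 0.77, [358.0, 94.0])]
```

View pics/w1.png

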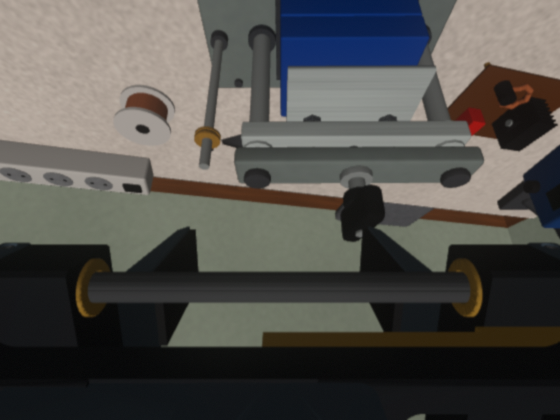

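```bash
python3 - <<'E'
import cv2,numpy as np
im=cv2.imread("pics/w1.png")
A=cv2.resize(im[115:175,190:260][::-1,::-1],(700,600),interpolation=cv2.INTER_CUBIC)
cv2.imwrite("pics/c2.png",np.clip(A*1.7,0,255).astype(np.uint8))
from h import *
c=cam("wrist");print(-c[1].T@c[2], c[1][2])
E
```

```text
[444.05289734  72.23455419 296.3459103 ] [ 0.87553714  0.19582867 -0.44168524]
```

View pics/c2.png

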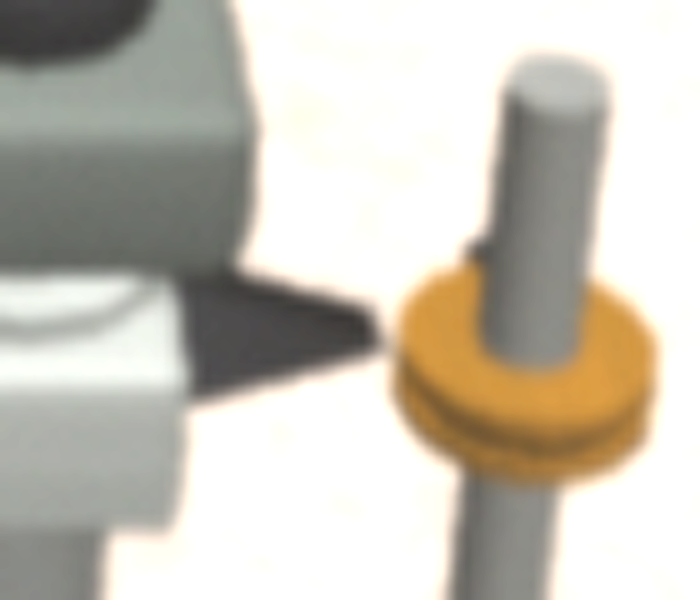

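```bash
cat >> h.py <<'E'
def plane_x(c,p,rod):
    "intersect pixel ray with vertical plane through rod, spanned by jig y and z"
    K,R,t=c;o=-R.T@t;d=R.T@np.linalg.inv(K)@np.array([p[0],p[1],1.]);n=Rj()[:,0]
    return o+d*((rod-o)@n)/(d@n)
E
python3 - <<'E'
from h import *
from scipy.optimize import least_squares
c=cam("wrist")
f=lambda p:np.array([259.5-p[0]/10+.0,174.5-p[1]/10])
rod=ray(c,f((556,85)),160);print("rod",rod, "pred jig org", rod-Rj()@[0,-112,0])
g=[(415,396),(445,420),(485,435),(530,442),(600,432),(640,408)]
def res(v):
    a=np.linspace(0,2*np.pi,721);C=np.array([proj(c,[v[1]+10*np.cos(t),v[2]+10*np.sin(t),v[0]]) for t in a[:-1]])
    return [np.linalg.norm(C-f(p),axis=1).min() for p in g]
for fix in (0,1):
    if fix:
        s=least_squares(lambda z:res([z[0],rod[0],rod[1]]),[125.])
    else: s=least_squares(lambda v:res(v)+[0.2*(v[1]-rod[0]),0.2*(v[2]-rod[1])],[125.,rod[0],rod[1]],diff_step=1e-4)
    print(s.x,np.round(s.fun,2))
tip=plane_x(c,f((378,335)),rod);print("tip",tip,"jig",Rj().T@(tip-rod))
st=env.state();print(models.search_frame("pointer","wrist")[:0])
E
```

```text
rod [653.36177603  62.32057706 160.        ] pred jig org [628.16725795 171.45002432 160.        ]
[124.13332391 650.79541624  60.3340433 ] [ 3.6   0.03  2.62  3.38  0.33  3.77 -0.51 -0.4 ]
[121.96375533] [2.15 1.1  3.06 3.09 0.89 5.26]
tip [650.80030776  73.4155151  136.98366166] jig [ 4.64847928e-14  1.13867805e+01 -2.30163383e+01]
[]
```

```bash
python3 - <<'E'
from h import *
c=cam("wrist")
f=lambda p:np.array([259.5-p[0]/10,174.5-p[1]/10])
rod=ray(c,f((556,85)),160)
g=[(415,396),(445,420),(485,435),(530,442),(600,432),(640,408)]
a=np.linspace(0,2*np.pi,720)
for z in np.arange(126,138,1.):
    C=np.array([proj(c,[rod[0]+10*np.cos(t),rod[1]+10*np.sin(t),z]) for t in a])
    print(z,np.round([np.linalg.norm(C-f(p),axis=1).min() for p in g],1), (259.5-C[:,0].max())*10 )
E
```

```text
126.0 [1.1 4.7 7.  7.  2.5 2.1] 383.0431740502172
127.0 [1.8 5.5 7.7 8.  3.3 1.3] 384.0434100396354
128.0 [2.4 5.6 6.7 7.1 4.  0.7] 385.0470814274942
129.0 [2.8 4.9 5.7 6.1 4.6 0. ] 386.0542059430071
130.0 [2.8 4.  4.7 5.  4.4 0.5] 387.0648014375922
131.0 [2.4 3.2 3.7 4.  3.7 0.9] 388.07888588592675
132.0 [1.8 2.3 2.7 2.9 2.9 1.1] 389.0964773870135
133.0 [1.2 1.3 1.7 1.9 2.  1. ] 390.1175941652579
134.0 [0.4 0.4 0.6 0.8 1.1 0.7] 391.14225457155385
135.0 [0.4 0.6 0.4 0.2 0.1 0.2] 392.170477084386
136.0 [1.2 1.6 1.5 1.3 0.8 0.5] 393.2022803109382
137.0 [2.1 2.6 2.5 2.4 1.8 1.2] 394.23768298821756
```

```bash
sed -i 's/O=np.array(\[627.,170,0\])/O=np.array([628.,171,0])/' h.py; python3 - <<'E'
from h import *
plan([(J((-30,-20,290)),tilt(0))])
E
```

```text
-1 -7.3 7.2 -5 -0 9.8 -0.1; -1 -6.3 7.1 -6.1 -0.1 9.9 -0.1; -1 -5.2 7.2 -7.1 -0 9.8 -0; -1 -3.9 7.2 -7.9 -0.1 9.9 -0.1; -1 -2.5 7.1 -8.5 -0 9.8 -0
```

```bash
python3 -m crank '-1 -7.3 7.2 -5 0 9.8 0; -1 -6.3 7.1 -6.1 0 9.8 0; -1 -5.2 7.2 -7.1 0 9.8 0; -1 -3.9 7.2 -7.9 0 9.8 0; -1 -2.5 7.1 -8.5 0 9.8 0; -1 0 0 0 0 0 0' && python3 - <<'E'
from h import *
st=env.state();c=cam("wrist",st);im=grab_frame("wrist")
k=proj(c,J((0,0,205)));print(k)
x,y=np.round(k).astype(int);x0,y0=x-70,y-60
A=cv2.resize(im[max(y0,0):y0+120,x0:x0+140],(700,600),interpolation=2)
cv2.imwrite("pics/k.png",np.clip(A*1.7,0,255).astype(np.uint8));cv2.imwrite("pics/w2.png",im);print(x0,y0)
E
```

```text
time_s: 4.2
ee_pos: [601.6, 159.3, 285.0]
ee_rot: [177.4, 11.0, -164.6]
force: [-0.9, -0.1, -0.9]
gripper_width: 91.0
gripper_force: 0.0
[279.58682829 234.99917725]
210 175
```

View pics/k.png

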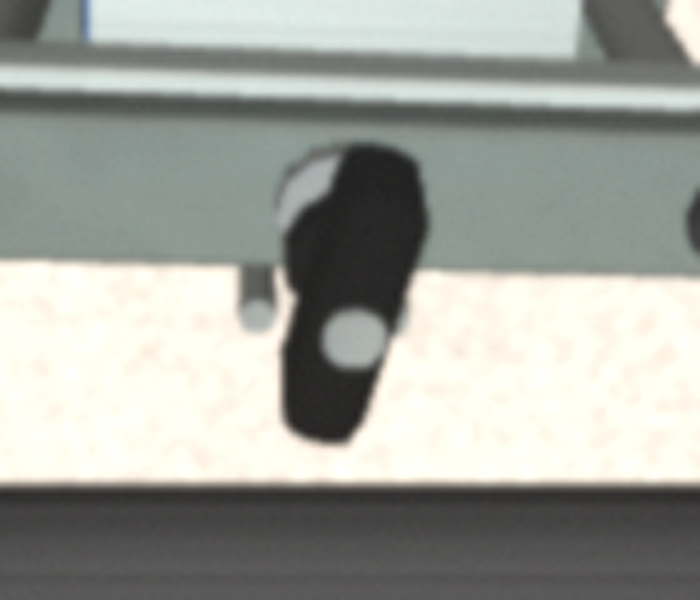

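```bash
python3 - <<'E'
from h import *
im=cv2.imread("pics/w2.png");st=env.state();c=cam("wrist",st);print(st["ee_pos"],st["ee_rot"])
m=(im.max(2)<38).astype(np.uint8);m[:175]=0;m[271:]=0;m[:,:260]=0;m[:,300:]=0
m=cv2.morphologyEx(m,cv2.MORPH_CLOSE,np.ones((7,7)));S=4
M=cv2.resize(m,None,fx=S,fy=S,interpolation=0)
best=[]
for th in range(-90,90,5):
  for dx in range(-8,9,4):
    for dy in range(-8,9,4):
      R=Ro.from_euler("z",th,degrees=True).as_matrix()
      pts=np.array([proj(c,R@[a,b,z]+[628+dx,171+dy,201])*S for a in(-23,23) for b in(-7,7) for z in(-13,13)])
      N=np.zeros_like(M);cv2.fillConvexPoly(N,cv2.convexHull(pts.astype(np.float32)).astype(np.int32),1)
      best.append(((M&N).sum()/(M|N).sum(),th,dx,dy))
print(sorted(best)[::-1][:8],m.sum())
E
```

```text
[599.69285159 158.61598368 283.77985386] [ 177.421301     10.9070287  -164.59489059]
[(np.float64(0.6329321663019694), 5, 0, 0), (np.float64(0.6181245858184228), 5, -4, 0), (np.float64(0.6116492315639933), 10, 0, 0), (np.float64(0.601051026957638), 0, 0, 0), (np.float64(0.5931921630714427), 0, -4, 0), (np.float64(0.5904143040437068), 5, 4, 0), (np.float64(0.584984185117363), 10, -4, 0), (np.float64(0.5799667957941339), 10, 4, 0)] 977
```

```bash
python3 - <<'E'
from h import *
print(env.state()["qpos"])
plan([((628,171,262),tilt(0,5)),((628,171,196),tilt(0,5))],g=-0.4)
E
```

```text
[ 12.07586209  15.27230346  86.38615371   3.46498895  67.63663261
 -94.59389634]
-0.4 -13 1.6 13.7 1.8 5.3 5.3; -0.4 -13.9 3.2 12.3 1.8 5.3 5.3; -0.4 0 0 33 -0 0 0; -0.4 0.1 0.1 33 -0 0 0
```

```bash
python3 -m crank '-0.4 -13 1.6 13.7 1.8 5.3 5.3; -0.4 -13.9 3.2 12.3 1.8 5.3 5.3; -0.4 0 0 0 0 0 0; -0.4 0 0 0 0 0 0' && python3 - <<'E'
from h import *
plan([((628,171,196),tilt(0,5))],g=-0.4)
E
```

```text
time_s: 4.75
ee_pos: [625.7, 170.1, 262.4]
ee_rot: [-180.0, -0.0, -175.0]
force: [-0.0, -0.7, 0.4]
gripper_width: 63.9
gripper_force: 0.0
-0.4 -1.2 0.4 33.2 -0 -0 0; -0.4 -1.2 0.3 33.2 -0 -0 0
```

```bash
python3 -m crank '-0.4 -1.2 0.4 33.2 0 0 0; -0.4 -1.2 0.4 33.2 0 0 0; 0.5 0 0 0 0 0 0; 1 0 0 0 0 0 0; 1 0 0 0 0 0 0; 1 0 0 0 0 0 0; 1 0 0 0 0 0 0' 30; python3 -c "
from h import *
s=env.state();print(s['qpos'],s['torque'],s['force'])"
```

```text
time_s: 5.62
ee_pos: [629.5, 171.9, 196.8]
ee_rot: [-180.0, 0.0, -175.0]
force: [-0.6, -0.2, 0.8]
gripper_width: 17.2
gripper_force: 0.6
[ 1.42727706e+01  2.63061037e+01  8.11795076e+01 -1.66773802e-02
  7.25102302e+01 -8.07331559e+01] [-0.0700513  -0.03481972  0.00374464] [-0.60736373 -0.19566563  0.83454843]
```

Now grip firmly and turn about 57° clockwise (about tool +z, which points down).

```bash
python3 -m crank '1 0 0 0 0 0 0; 1 0 0 0 0 0 0; 1 0 0 0 0 0 9.5; 1 0 0 0 0 0 9.5; 1 0 0 0 0 0 9.5; 1 0 0 0 0 0 9.5; 1 0 0 0 0 0 9.5; 1 0 0 0 0 0 9.5; 1 0 0 0 0 0 0' 30; python3 -c "
from h import *
s=env.state();print(s['qpos'],s['torque'],s['force'])"
```

```text
time_s: 6.75
ee_pos: [629.2, 171.2, 196.7]
ee_rot: [-179.9, 0.0, 128.1]
force: [-2.3, -3.5, 4.2]
gripper_width: 13.9
gripper_force: 30.0
[ 14.2466701   26.30715232  81.19559843  -0.0843468   72.5673049
 -23.83040652] [-0.55893129  0.24056413 -0.0809855 ] [-2.26869082 -3.46107172  4.21906894]
```

```bash
python3 - <<'E'
from h import *
st=env.state();R=Ro.from_euler("xyz",st["ee_rot"],degrees=True)
plan([(np.array(st["ee_pos"])+[0,0,55],R),(J((-40,-90,260)),tilt(0)),(J((0,-115,198)),tilt(40))],g=-0.4,vmax=40)
E
```

```text
-0.4 -0 -0 -27.5 0 0 0; -0.4 -0 -0.1 -27.5 0 0 0; -0.4 -9.1 -10.8 -1.2 -0 -0 -9.3; -0.4 -7.3 -12.1 -1.2 -0 -0 -9.3; -0.4 -5.2 -13.1 -1.1 -0 -0 -9.3; -0.4 -3 -13.8 -1.2 -0 -0 -9.2; -0.4 -0.8 -14.1 -1.1 -0 -0 -9.3; -0.4 1.5 -14.1 -1.2 -0 -0 -9.2; -0.4 3.7 -13.6 -1.1 -0.1 -0.1 -9.3; -0.4 -10 -6.3 15.5 0 -10 -0
-0.4 -7.1 -6.3 17 0 -10 -0; -0.4 -4.1 -6.2 18 0 -10 -0; -0.4 -0.9 -6.3 18.4 0 -10 -0
```

```bash
python3 -m crank '-0.4 0 0 0 0 0 0; -0.4 0 0 0 0 0 0; -0.4 0 0 -27.5 0 0 0; -0.4 0 0 -27.5 0 0 0; -0.4 -9.1 -10.8 -1.2 0 0 -9.3; -0.4 -7.3 -12.1 -1.2 0 0 -9.3; -0.4 -5.2 -13.1 -1.1 0 0 -9.3; -0.4 -3 -13.8 -1.2 0 0 -9.2; -0.4 -0.8 -14.1 -1.1 0 0 -9.3; -0.4 1.5 -14.1 -1.2 0 0 -9.2' && python3 -m crank '-0.4 3.7 -13.6 -1.1 0 0 -9.3; -0.4 -10 -6.3 15.5 0 -10 0; -0.4 -7.1 -6.3 17 0 -10 0; -0.4 -4.1 -6.2 18 0 -10 0; -0.4 -0.9 -6.3 18.4 0 -10 0; -0.4 0 0 0 0 0 0; -0.4 0 0 0 0 0 0' && python3 - <<'E'
from h import *
st=env.state();c=cam("wrist",st);im=grab_frame("wrist");cv2.imwrite("pics/w3.png",im)
k=proj(c,J((0,-105,135)));print(k,st["ee_pos"],st["qpos"])
x,y=np.round(k).astype(int);x0,y0=x-35,y-30
print(x0,y0,x0+69,y0+59)
A=cv2.resize(im[y0:y0+60,x0:x0+70][::-1,::-1],(700,600),interpolation=cv2.INTER_CUBIC)
cv2.imwrite("pics/c3.png",np.clip(A*1.7,0,255).astype(np.uint8))
E
```

```text
time_s: 8.0
ee_pos: [612.0, 88.8, 257.9]
ee_rot: [180.0, -0.1, -176.0]
force: [0.4, 0.5, 0.2]
gripper_width: 63.9
gripper_force: 0.0
time_s: 8.88
ee_pos: [653.4, 66.7, 202.7]
ee_rot: [179.2, 37.7, -166.8]
force: [1.0, 0.0, 0.3]
gripper_width: 64.2
gripper_force: 0.0
[281.40211676 170.65871612] [653.44403242  66.68953924 202.65580184] [   0.65398455   12.93902976  111.66073209   25.07039043   20.29958712
 -123.71558293]
246 141 315 200
```

View pics/c3.png

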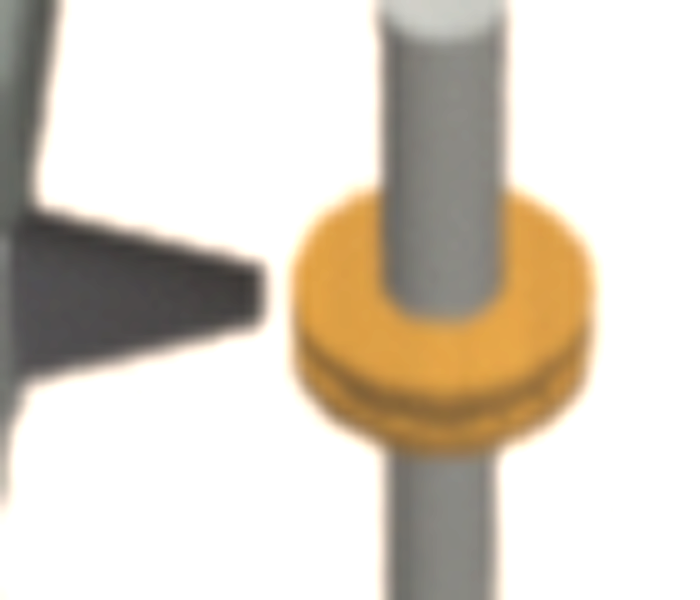

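```bash
cat > fitg.py <<'E'
from h import *
from scipy.optimize import least_squares
def fit(c,g,tip,radius=10.):
    rod0=J((0,-112,0))
    def res(v):
        a=np.linspace(0,2*np.pi,1440);X=np.c_[v[0]+radius*np.cos(a),v[1]+radius*np.sin(a),np.full(1440,v[2])]
        q=(X@c[1].T+c[2])@c[0].T;C=q[:,:2]/q[:,2:]
        view=np.array([v[0],v[1]])-(-c[1].T@c[2])[:2]; near=((X[:,:2]-v[:2])@view)<0; C=C[near]
        return np.r_[[np.linalg.norm(C-p,axis=1).min() for p in g],0.1*(v[0]-rod0[0]),0.1*(v[1]-rod0[1])]
    best=min((least_squares(res,[rod0[0],rod0[1],z],diff_step=1e-4) for z in(128,131,134,137)),key=lambda s:s.cost)
    rod=np.r_[best.x[:2],0]
    t=plane_x(c,tip,rod);print("groove",best.x.round(2),"res",best.fun.round(2),"tip",t.round(2),"jig rel",(Rj().T@(t-rod)).round(1),"diff",round(t[2]-best.x[2],2))
E
python3 - <<'E'
from fitg import *
c=cam("wrist")
f=lambda p:np.array([315.5-p[0]/10,200.5-p[1]/10])
fit(c,[f(p) for p in [(305,345),(340,383),(390,403),(440,412),(500,400),(560,370),(585,345)]],f((260,293)))
o=-c[1].T@c[2];print(o)
E
```

```text
groove [653.42  62.33 136.09] res [0.24 0.14 0.03 0.25 0.2  0.16 0.06 0.02 0.05] tip [650.76  73.84 136.32] jig rel [ -0.   11.8 136.3] diff 0.23
[505.70665279  29.44595608 285.45241626]
```

```bash
python3 - <<'E'
from h import *
from scipy.optimize import least_squares
c=cam("wrist");im=cv2.imread("pics/w3.png")
S=8;x0,y0=246,141
A=cv2.resize(im[y0:y0+60,x0:x0+70],None,fx=S,fy=S,interpolation=cv2.INTER_CUBIC).astype(int)
raw=lambda u,v:np.array([x0+(u+.5)/S-.5,y0+(v+.5)/S-.5])
sat=A[:,:,2]-A[:,:,0]
m=(sat>32).astype(np.uint8)
n,l,s,_=cv2.connectedComponentsWithStats(m);k=1+s[1:,4].argmax();m=l==k;print(s[k])
top=[];bot=[]  # image is upside down: small v = lower z
us=np.where(m.any(0))[0]
for u in us[6:-6:6]:
    v=np.where(m[:,u])[0];bot.append(raw(u,v[0]-.5));
    if abs(u-us.mean())>.45*len(us)/2: top.append(raw(u,v[-1]+.5))
def circ(v,z,near):
    a=np.linspace(0,2*np.pi,1440);X=np.c_[v[0]+10*np.cos(a),v[1]+10*np.sin(a),np.full(1440,z)]
    q=(X@c[1].T+c[2])@c[0].T;d=(X[:,:2]-v[:2])@(v[:2]-(-c[1].T@c[2])[:2]);return (q[:,:2]/q[:,2:])[(d<2) if near else (d>-2)]
D=lambda C,P:[np.linalg.norm(C-p,axis=1).min() for p in P]
s=min((least_squares(lambda v:np.r_[D(circ(v,v[2],True),bot),D(circ(v,v[3],False),top)],[653.4,62.3,zb,zb+6],diff_step=1e-4) for zb in(129,131,133,135)),key=lambda s:s.cost)
print(s.x.round(2),s.cost,np.abs(s.fun).max().round(2))
for col in(271,272,278,284,285):print(col,[tuple(x) for x in im[152:176,col,1:].tolist()])
E
```

```text
[   77   116   256   217 37308]
[653.77  62.34 131.54 137.79] 1.1766757022106404 0.55
271 [(80, 81), (80, 81), (78, 82), (72, 87), (71, 95), (75, 103), (68, 92), (63, 84), (67, 92), (80, 109), (92, 126), (97, 134), (97, 135), (97, 135), (98, 135), (97, 131), (91, 115), (84, 94), (82, 84), (81, 81), (81, 81), (81, 81), (81, 82), (81, 81)]
272 [(79, 80), (78, 79), (76, 80), (71, 86), (70, 94), (76, 104), (70, 93), (62, 83), (66, 89), (78, 107), (90, 125), (97, 134), (97, 135), (96, 134), (97, 134), (96, 130), (91, 115), (83, 93), (80, 82), (79, 79), (78, 79), (77, 78), (79, 80), (80, 79)]
278 [(157, 168), (155, 167), (154, 166), (146, 158), (114, 129), (80, 99), (70, 94), (68, 93), (61, 82), (59, 81), (70, 96), (85, 118), (92, 128), (94, 131), (95, 131), (95, 131), (94, 130), (94, 130), (93, 128), (90, 123), (88, 119), (86, 117), (87, 118), (86, 116)]
284 [(163, 174), (166, 177), (167, 179), (167, 179), (166, 178), (163, 175), (158, 170), (145, 158), (120, 134), (90, 108), (78, 102), (77, 105), (71, 97), (67, 91), (74, 102), (86, 119), (93, 129), (95, 133), (96, 133), (96, 133), (96, 133), (95, 132), (96, 133), (97, 134)]
285 [(163, 175), (164, 176), (165, 178), (165, 178), (165, 177), (162, 174), (162, 173), (159, 171), (149, 161), (124, 137), (98, 115), (87, 110), (85, 111), (78, 102), (73, 97), (78, 105), (87, 119), (91, 125), (93, 128), (95, 131), (97, 133), (97, 134), (100, 136), (109, 142)]
```

```bash
python3 - <<'E'
from h import *
h=Ro.from_euler("z",35,degrees=True).apply([1,0,0]);tip=J((0,-101,136))
plan([(tip-70*h+[0,0,80],tilt(38,35)),(tip-38*h+[0,0,38],tilt(60,35))],g=1,vmax=30)
E
```

```text
1 15 -6.3 -17.1 -4.2 -0 -5.7; 1 15.5 -3.5 -17.5 -4.2 -0.1 -5.7; 1 15.7 -0.7 -17.6 -4.2 -0 -5.8; 1 0.2 0 17.6 0 -7.3 0; 1 2.4 0 17.4 0 -7.4 0; 1 4.7 0 17 0 -7.3 0
```

```bash
python3 -m crank '1 15 -6.3 -17.1 -4.2 0 -5.7; 1 15.5 -3.5 -17.5 -4.2 0 -5.7; 1 15.7 -0.7 -17.6 -4.2 0 -5.8; 1 0 0 0 0 0 0; 1 0.2 0 17.6 0 -7.3 0; 1 2.4 0 17.4 0 -7.3 0; 1 4.7 0 17 0 -7.3 0; 1 0 0 0 0 0 0; 1 0 0 0 0 0 0' && python3 - <<'E'
from h import *
st=env.state();c=cam("wrist",st);im=grab_frame("wrist");cv2.imwrite("pics/w4.png",im)
k=proj(c,J((0,-105,135)));print(k,st["ee_pos"],st["ee_rot"],st["qpos"],-c[1].T@c[2],tilt(60,35).as_euler("xyz",degrees=True))
x,y=np.round(k).astype(int);x0,y0=x-35,y-30
print(x0,y0,x0+69,y0+59)
A=cv2.resize(im[y0:y0+60,x0:x0+70][::-1,::-1],(700,600),interpolation=cv2.INTER_CUBIC)
cv2.imwrite("pics/c4.png",np.clip(A*1.7,0,255).astype(np.uint8))
E
```

```text
time_s: 10.05
ee_pos: [631.9, 142.8, 263.5]
ee_rot: [-175.3, 46.8, -152.3]
force: [0.8, 0.8, 0.3]
gripper_width: 0.5
gripper_force: 0.0
[179.47721351  73.77611266] [631.8714314  142.79832816 263.46820597] [-175.25833906   46.80392447 -152.25496765] [   6.27790337    7.20149337  114.82318566   42.84007018   16.13446084
 -146.47363322] [481.01895492  77.96979822 320.17567157] [-180.   60. -145.]
144 44 213 103
```

View pics/c4.png

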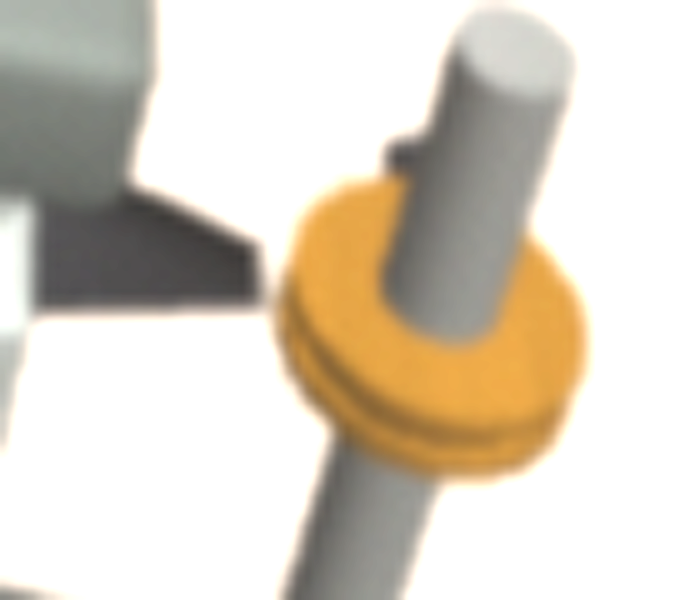

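```bash
cat >> h.py <<'E'
def wristq(R,q1,s):
    "q4,q5,q6 candidates for tool Rotation R, given q1 and q2+q3 (deg)"
    A=Ro.from_euler("z",q1,degrees=True)*Ro.from_euler("y",s,degrees=True)
    C=Ro.from_euler("z",90,degrees=True)
    e=(A.inv()*R*C.inv()).as_euler("ZYZ",degrees=True)
    w=lambda a:(a+180)%360-180
    return [np.round([w(e[0]),e[1],w(e[2])],1),np.round([w(e[0]+180),-e[1],w(e[2]+180)],1)]
E
python3 - <<'E'
from h import *
st=env.state();q=st["qpos"];print(wristq(Ro.from_euler("xyz",st["ee_rot"],degrees=True),q[0],q[1]+q[2]),q[3:])
M=camera_model("wrist")["mount"][:3,:3]
from itertools import product
for az,t,roll in product((-10,0,10,20,35),(50,60,70,80),(0,30,60,90,120,150)):
    R=tilt(t,az)*Ro.from_euler("z",roll,degrees=True)
    v=R.apply(M[:,2]);el=np.degrees(np.arcsin(v[2]));a=np.degrees(np.arctan2(v[1],v[0]))-13
    for c in wristq(R,2,118)[:1]:
        if abs(c[2])<135 and -70<c[0]<250 and 15<c[1]<140 and el>-22 and abs(a)<15: print(az,t,roll,c,"view el %.0f az %.0f"%(el,a))
E
```

```text
[array([  42.8,   16.1, -146.5]), array([-137.2,  -16.1,   33.5])] [  42.84936044   16.13282126 -146.48068263]
10 80 0 [155.8  19.5 111.6] view el 5 az -3
20 70 90 [ 112.    18.3 -119.4] view el -19 az -8
20 80 0 [133.3  24.7 130.8] view el 5 az 7
20 80 120 [ 133.3   24.7 -109.2] view el -17 az -6
35 70 90 [  97.6   31.1 -111.3] view el -19 az 7
35 80 90 [ 113.6   35.8 -124.8] view el -10 az 7
35 80 120 [113.6  35.8 -94.8] view el -17 az 9
```

```bash
python3 - <<'E'
from h import *
from scipy.spatial.transform import Slerp
m=camera_model("wrist")["mount"];tip=J((0,-106,136))
R=tilt(75,35)*Ro.from_euler("z",95,degrees=True);v=R.apply(m[:3,2])
cam_=tip-200*v; T=cam_-R.apply(m[:3,3]);print("v",v,"cam",Rj().T@(cam_-O),"TCP jig",Rj().T@(T-O),"fingertip",Rj().T@(T+R.apply([0,0,11])-O),"body start",Rj().T@(T-R.apply([0,0,68])-O))
st=env.state();R0=Ro.from_euler("xyz",st["ee_rot"],degrees=True)
S=Slerp([0,1],Ro.concatenate([R0,R]))
for k in(0,.25,.5,.75,1):print(wristq(S(k),2,118)[0])
h=R.apply([0,0,1])
plan([(np.array([560,60,270]),S(.6)),(T-30*h+[0,0,20],R),(T,R)],g=1,vmax=40)
E
```

```text
v [ 0.90488563  0.32768448 -0.27167053] cam [-191.08128787 -129.14619421  190.33410641] TCP jig [ -24.0006119  -137.63256373  143.56930032] fingertip [ -14.14911276 -133.65229971  140.72229083] body start [ -84.9007884  -162.23783219  161.16899539]
[  40.9   21.6 -146.6]
[  58.5   26.1 -140.2]
[  74.8   29.7 -132.1]
[  90.6   32.1 -123.1]
[ 106.1   33.2 -113.6]
1 10.9 -7.6 -12.5 -3.2 -1.2 9; 1 9.3 -8.5 -13.2 -3.2 -1.2 9; 1 7.6 -9.1 -13.9 -3.1 -1.2 9; 1 5.9 -9.4 -14.5 -3.2 -1.2 9; 1 4.1 -9.3 -15.2 -3.2 -1.3 9; 1 2.3 -9 -15.8 -3.1 -1.3 9.1; 1 -4.3 -25.8 14.8 -3.2 -1.2 9; 1 -8.1 -25.6 13.5 -3.1 -1.2 9; 1 -11.8 -24.8 12.3 -3.2 -1.2 9; 1 -15.3 -23.3 11.2 -3.2 -1.2 9
1 -0.9 -9.6 17.6 0 -0 0; 1 -0.8 -9.7 17.6 0 -0 0
```

```bash
python3 -m crank '1 10.9 -7.6 -12.5 -3.2 -1.2 9; 1 9.3 -8.5 -13.2 -3.2 -1.2 9; 1 7.6 -9.1 -13.9 -3.1 -1.2 9; 1 5.9 -9.4 -14.5 -3.2 -1.2 9; 1 4.1 -9.3 -15.2 -3.2 -1.3 9; 1 2.3 -9 -15.8 -3.1 -1.3 9; 1 0 0 0 0 0 0' && python3 - <<'E'
from h import *
m=camera_model("wrist")["mount"];tip=J((0,-106,136))
R=tilt(75,35)*Ro.from_euler("z",95,degrees=True);v=R.apply(m[:3,2]);T=tip-208*v-R.apply(m[:3,3]);h=R.apply([0,0,1])
print(env.state()["qpos"]);plan([(T-30*h+[0,0,20],R),(T,R)],g=1,vmax=40)
E
```

```text
time_s: 10.98
ee_pos: [560.0, 68.8, 291.1]
ee_rot: [124.1, 25.7, 142.5]
force: [-0.0, -0.6, 0.4]
gripper_width: 0.7
gripper_force: 0.0
[ -17.98275045    3.23194416  124.65070871   82.82420873   44.75438784
 -145.04487701]
1 -2.9 -30.6 15.5 -3.8 -1.1 8.9; 1 -7.4 -30.7 13.5 -3.7 -1.1 8.8; 1 -11.9 -30.1 11.7 -3.8 -1.1 8.9; 1 -16.2 -28.6 10.1 -3.7 -1.1 8.8; 1 -0.8 -9.6 17.6 -0 0 0; 1 -0.9 -9.6 17.6 -0 0 0
```

```bash
python3 -m crank '1 -2.9 -30.6 15.5 -3.8 -1.1 8.9; 1 -7.4 -30.7 13.5 -3.7 -1.1 8.8; 1 -11.9 -30.1 11.7 -3.8 -1.1 8.9; 1 -16.2 -28.6 10.1 -3.7 -1.1 8.8; 1 0 0 0 0 0 0; 1 -0.8 -9.6 17.6 0 0 0; 1 -0.9 -9.6 17.6 0 0 0; 1 0 0 0 0 0 0; 1 0 0 0 0 0 0' && cat > look.py <<'E'
from h import *
import sys
st=env.state();c=cam("wrist",st);im=grab_frame("wrist");cv2.imwrite("pics/%s.png"%sys.argv[1],im)
k=proj(c,J((0,-105,135)));print(k,st["ee_pos"],st["ee_rot"],st["qpos"],-c[1].T@c[2])
u=proj(c,J((0,-105,145)))-k;ang=np.degrees(np.arctan2(u[0],-u[1]));print("rot",ang)
M=cv2.getRotationMatrix2D(tuple(map(float,k)),ang,10);M[:,2]+=np.array([350,300])-k
A=cv2.warpAffine(im,M,(700,600),flags=cv2.INTER_CUBIC);np.save("M.npy",M)
cv2.imwrite("pics/c%s.png"%sys.argv[1],np.clip(A*1.7,0,255).astype(np.uint8))
E
python3 look.py w5
```

```text
time_s: 12.1
ee_pos: [635.7, 24.9, 188.8]
ee_rot: [108.0, -7.0, 124.5]
force: [1.2, -0.0, -0.4]
gripper_width: 0.5
gripper_force: 0.0
[216.10155484 202.87268859] [635.72947588  24.86649721 188.81553244] [107.95958111  -6.96126959 124.53732989] [ -23.99703224   25.7941196   127.88788634  108.67337668   61.2908518
 -146.50624583] [474.98091116  -8.4797955  245.45710636]
rot 86.89055092053188
```

View pics/cw5.png

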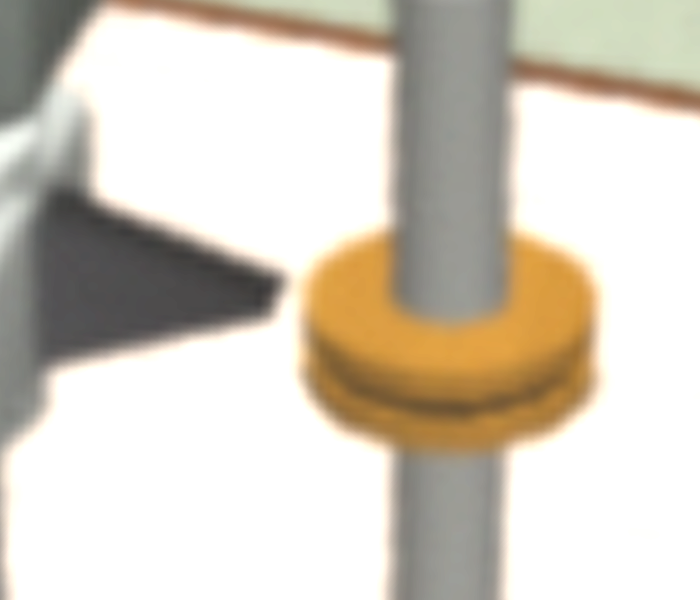

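```bash
cat > meas.py <<'E'
from h import *
def meas(c,M,L,Rr,tip):
    inv=cv2.invertAffineTransform(M);f=lambda p:inv@np.array([p[0],p[1],1.])
    K,R,t=c;o=-R.T@t;d=lambda p:R.T@np.linalg.inv(K)@np.r_[f(p),1]
    rod=J((0,-112,0))+0
    # lateral position from mid of notch points at depth of rod
    w=rod-o;w[2]=0;w/=np.linalg.norm(w)
    def on(p,ref): dd=d(p);return o+dd*((ref-o)@w)/(dd@w)
    a,b=on(L,rod),on(Rr,rod);mid=(a+b)/2
    print("notch",a.round(2),b.round(2),"width",np.linalg.norm(a-b).round(2),"lateral err",(mid-rod)[:2].round(2))
    rod2=np.r_[mid[:2],0];tp=plane_x(c,f(tip),rod2);print("tip",tp.round(2),(Rj().T@(tp-rod2)).round(2),"diff",(tp[2]-mid[2]).round(2),"scale px/mm",10*K[0,0]/((rod-o)@R[2]+135*R[2][2]))
E
python3 - <<'E'
from meas import *
meas(cam("wrist"),np.load("M.npy"),(305,346),(592,350),(281,296))
E
```

```text
notch [649.64  70.86 131.84] [656.7   53.   131.77] width 19.21 lateral err [-0.02  0.06]
tip [650.6   73.05 134.64] [ -0.    11.41 134.64] diff 2.83 scale px/mm 15.011892405684632
```

```bash
cat > rims.py <<'E'
from h import *
from scipy.optimize import least_squares
def rims(c,im,r=10.):
    M=np.load("M.npy");A=cv2.warpAffine(im,M,(700,600),flags=cv2.INTER_CUBIC).astype(int)
    inv=cv2.invertAffineTransform(M);m=((A[:,:,2]-A[:,:,0])>32).astype(np.uint8);m[:180]=0;m[:,:280]=0
    n,l,s,_=cv2.connectedComponentsWithStats(m);k=1+s[1:,4].argmax();m=l==k;print(s[k])
    us=np.where(m.any(0))[0];top=[];bot=[]
    for u in us[8:-8:8]:
        v=np.where(m[:,u])[0];bot.append(inv@[u,v[-1]+.5,1])
        if abs(u-us.mean())>.45*len(us)/2: top.append(inv@[u,v[0]-.5,1])
    def circ(v,z,near):
        a=np.linspace(0,2*np.pi,1440);X=np.c_[v[0]+r*np.cos(a),v[1]+r*np.sin(a),np.full(1440,z)]
        q=(X@c[1].T+c[2])@c[0].T;d=(X[:,:2]-v[:2])@(v[:2]-(-c[1].T@c[2])[:2]);return (q[:,:2]/q[:,2:])[(d<2) if near else (d>-2)]
    D=lambda C,P:[np.linalg.norm(C-p,axis=1).min() for p in P]
    s=min((least_squares(lambda v:np.r_[D(circ(v,v[2],True),bot),D(circ(v,v[3],False),top)],[653.,62,zb,zb+6],diff_step=1e-4) for zb in(126,128,130,132,134)),key=lambda s:s.cost)
    print("rims",s.x.round(2),"mid",s.x[2:].mean().round(2),"maxres",s.fun.max().round(2))
E
python3 - <<'E'
from rims import *
rims(cam("wrist"),cv2.imread("pics/w5.png"))
st=env.state();R=Ro.from_euler("xyz",st["ee_rot"],degrees=True);p=np.array(st["ee_pos"])
print(wristq(tilt(0,-52),14,107))
plan([(p-R.apply([0,0,50])+[0,0,60],tilt(40,20)),((600,120,275),tilt(0,-20)),((629,171.5,258),tilt(0,-52))],g=-0.4,vmax=55)
E
```

```text
[  293   224   311   231 51010]
rims [653.65  61.97 129.66 136.19] mid 132.93 maxres 0.54
[array([  0.,  73., -24.]), array([-180.,  -73.,  156.])]
-0.4 0.8 6.3 -7.6 4.1 1.3 -9.4; -0.4 -0 5.8 -8 4.1 1.3 -9.4; -0.4 -0.7 5.1 -8.4 4.1 1.3 -9.4; -0.4 -1.3 4.4 -8.8 4.1 1.3 -9.4; -0.4 -1.8 3.5 -9.1 4.1 1.3 -9.4; -0.4 -2 2.5 -9.4 4.1 1.2 -9.4; -0.4 -2.2 1.5 -9.5 4 1.3 -9.4; -0.4 -2.1 0.4 -9.7 4.1 1.2 -9.4; -0.4 -1.8 -0.5 -9.7 4 1.3 -9.4; -0.4 -6.9 19.3 3.4 2.3 6.4 6.4
-0.4 -5 20 1.9 2.3 6.4 6.4; -0.4 -2.9 20.5 0.7 2.3 6.4 6.4; -0.4 -0.6 20.7 -0.3 2.3 6.4 6.4; -0.4 1.8 20.6 -1.1 2.4 6.3 6.4; -0.4 4.3 20.3 -1.7 2.3 6.4 6.4; -0.4 -2.4 14.6 4.3 0 -0 8; -0.4 -0.4 14.8 4.3 0 -0 8; -0.4 1.7 14.6 4.2 0 -0 8; -0.4 3.7 14.3 4.3 0 -0 8
```

```bash
python3 - <<'E'
from h import *
from scipy.spatial.transform import Slerp
st=env.state();R=Ro.from_euler("xyz",st["ee_rot"],degrees=True);p=np.array(st["ee_pos"])
S=Slerp([0,1],Ro.concatenate([R,tilt(0,-52)]))
for k in(0,.25,.5,.75,1):print(wristq(S(k),-24+38*k,153-46*k))
plan([(p-R.apply([0,0,50])+[0,0,50],S(.3)),((629,171.5,258),tilt(0,-52))],g=-0.4,vmax=45)
E
```

```text
[array([ 108.3,   61.1, -145.7]), array([-71.7, -61.1,  34.3])]
[array([  91.9,   40.1, -123.8]), array([-88.1, -40.1,  56.2])]
[array([ 49.8,  32.5, -78. ]), array([-130.2,  -32.5,  102. ])]
[array([ 14.2,  47.5, -39.9]), array([-165.8,  -47.5,  140.1])]
[array([ -0.,  73., -24.]), array([-180.,  -73.,  156.])]
-0.4 2 15.7 -21.8 7.2 -0.4 -0.7; -0.4 1.7 12.9 -23.6 7.2 -0.4 -0.8; -0.4 1.4 9.9 -25 7.2 -0.4 -0.7; -0.4 25.3 15.1 20.1 10.1 -0.5 -1; -0.4 25.2 18.8 16.9 10.1 -0.5 -1.1; -0.4 24.9 21.9 13.1 10.1 -0.6 -1; -0.4 24.7 24.2 8.7 10.1 -0.5 -1.1; -0.4 24.2 25.8 4.1 10.1 -0.6 -1
```

```bash
python3 -m crank '-0.4 2 15.7 -21.8 7.2 -0.4 -0.7; -0.4 1.7 12.9 -23.6 7.2 -0.4 -0.8; -0.4 1.4 9.9 -25 7.2 -0.4 -0.7; -0.4 25.3 15.1 20.1 10.1 -0.5 -1; -0.4 25.2 18.8 16.9 10.1 -0.5 -1.1; -0.4 24.9 21.9 13.1 10.1 -0.6 -1; -0.4 24.7 24.2 8.7 10.1 -0.5 -1.1; -0.4 24.2 25.8 4.1 10.1 -0.6 -1; -0.4 0 0 0 0 0 0' && python3 - <<'E'
from h import *
plan([((629.2,171.2,258),tilt(0,-52)),((629.2,171.2,196.5),tilt(0,-52))],g=-0.4)
E
```

```text
time_s: 13.28
ee_pos: [622.2, 154.8, 264.3]
ee_rot: [172.0, -2.0, 128.8]
force: [-0.8, 0.4, -0.6]
gripper_width: 64.2
gripper_force: 0.0
-0.4 8.2 14.6 8.7 8 -2.1 0.7; -0.4 0 -0 30.8 0 0 -0; -0.4 0 -0 30.7 0 0 -0
```

```bash
python3 -m crank '-0.4 8.2 14.6 8.7 8 -2.1 0.7; -0.4 0 0 0 0 0 0; -0.4 0 0 30.8 0 0 0; -0.4 0 0 30.7 0 0 0; 0.8 0 0 0 0 0 0; 1 0 0 0 0 0 0; 1 0 0 0 0 0 0; 1 0 0 0 0 0 0' 30;  python3 -m crank '1 0 0 0 0 0 0; 1 0 0 0 0 0 0; 1 0 0 0 0 0 10; 1 0 0 0 0 0 10; 1 0 0 0 0 0 10; 1 0 0 0 0 0 10; 1 0 0 0 0 0 0' 30;
```

```text
time_s: 14.28
ee_pos: [628.1, 166.7, 197.5]
ee_rot: [179.9, 0.0, 127.6]
force: [-0.1, 0.8, -0.5]
gripper_width: 26.8
gripper_force: 0.0
time_s: 15.15
ee_pos: [628.5, 168.1, 197.0]
ee_rot: [179.9, -0.1, 87.7]
force: [2.0, 5.0, 3.0]
gripper_width: 13.9
gripper_force: 30.0
```

```bash
cat > ik.py <<'E'
from h import *
from scipy.optimize import least_squares
E=lambda a,d:Ro.from_euler(a,d,degrees=True)
def fk(q,P):
    a,h,L1,L2,Lt=P;z=np.array([0,0,1.])
    R1=E("z",q[0]);R2=R1*E("y",q[1]);R3=R2*E("y",q[2]);R5=R3*E("z",q[3])*E("y",q[4]);R6=R5*E("z",q[5]+90)
    return R1.apply([a,0,h])+R2.apply(L1*z)+R3.apply(L2*z)+R5.apply(Lt*z),R6
D=[([68.526,18.312,89.639,0,72.044,-1.146],[199.759,539.201,224.976]),([6.817,5.1213,121.95,48.688,5.8635,-142.308],[606.2,109.1,246.1]),([12.076,15.272,86.386,3.465,67.637,-94.594],[599.69,158.62,283.78]),([14.2728,26.306,81.1795,-.017,72.51,-80.733],[629.5,171.9,196.8]),([.654,12.939,111.66,25.07,20.30,-123.716],[653.444,66.69,202.656]),([6.278,7.2015,114.823,42.84,16.134,-146.47],[631.87,142.80,263.47]),([-23.997,25.794,127.888,108.673,61.291,-146.5],[635.73,24.867,188.816])]
s=least_squares(lambda P:np.concatenate([fk(q,P)[0]-p for q,p in D]),[0,300,400,400,200]);P=s.x
LO=np.array([-177.97,-48.28,12.27,-77.06,2.81,-146.56]);HI=np.array([177.97,115.42,149.76,257.06,150.46,146.56])
E
cat > view.py <<'E'
from ik import *
print("arm",P.round(1),np.abs(s.fun).max())
m=camera_model("wrist")["mount"];tip=J((0,-106,134))
hp=np.array([[x,y,z] for x in(-16,16) for y in(-15,15) for z in(11,-60)]+[[x,y,z] for x in(-45,45) for y in(-92,92) for z in(-66,-200)]+[[95,0,-150],[95,40,-150],[95,-40,-150]],float)
def res(q):
    p,R=fk(q,P);o=p+R.apply(m[:3,3]);v=tip-o;d=np.linalg.norm(v);ax=R.apply(m[:3,2])
    el=np.degrees(np.arcsin(-v[2]/d));vj=Rj().T@v;az=np.degrees(np.arctan2(vj[1],vj[0]))
    off=np.degrees(np.arccos(np.clip(ax@v/d,-1,1)))
    H=(R.apply(hp)+p-O)@Rj()
    pen=np.minimum.reduce([np.maximum(H[:,0]+25,0),np.maximum(H[:,1]+128,0)*1.,np.maximum(225-H[:,2],0)])
    low=np.maximum(40-H[:,2],0)
    mg=np.maximum(LO+6-q,0)+np.maximum(q-HI+6,0)
    return np.r_[max(el-8,0)/4,(d-205)/12,az/6,max(off-10,0)/2,pen/3,low/3,mg/1]
rng=np.random.default_rng(0);B=[]
for i in range(60):
    q0=np.array([rng.uniform(-40,20),rng.uniform(0,40),rng.uniform(90,135),rng.uniform(-70,250),rng.uniform(10,80),rng.uniform(-130,130)])
    r=least_squares(res,q0,max_nfev=60);B.append((r.cost,r.x))
B.sort(key=lambda b:b[0])
for c_,q in B[:4]:
    p,R=fk(q,P);o=p+R.apply(m[:3,3]);v=tip-o;vj=Rj().T@v;d=np.linalg.norm(v)
    print(round(c_,2),q.round(1).tolist(),"el %.1f az %.1f d %.0f"%(np.degrees(np.arcsin(-v[2]/d)),np.degrees(np.arctan2(vj[1],vj[0])),d),p.round(0),R.as_euler("xyz",degrees=True).round(1))
print(env.state()["qpos"].round(1))
E
python3 view.py
```

```text
arm [-38.4 114.7 617.4 433.  340.1] 12.181473528086684
0.0 [-5.5, 19.1, 137.9, 155.8, 41.2, 122.3] el 6.9 az -0.0 d 205 [627.  31. 144.] [144.1  55.5 150.8]
0.0 [-6.6, 20.0, 139.6, 155.8, 48.0, 122.5] el 7.0 az 0.0 d 205 [627.  31. 156.] [136.7  57.6 144.6]
0.0 [1.2, 18.4, 140.1, 176.4, 45.7, 95.6] el 8.0 az 0.0 d 205 [628.  28. 166.] [170.1  66.8 173.2]
0.0 [-9.4, 21.9, 140.4, 151.1, 54.0, 129.6] el 6.1 az -0.0 d 205 [627.  31. 158.] [125.9  53.9 135.5]
[13.9 26.1 81.6  0.1 72.3 16.2]
```

```bash
sed -i 's/a,h,L1,L2,Lt=P/a,h,L1,L2,Lt,e=P/; s/R3.apply(L2\*z)/R3.apply([e,0,L2])/; s/\[0,300,400,400,200\]/[0,300,400,400,200,0]/' ik.py; cat > tov.py <<'E'
exec(open("view.py").read().split("print(env")[0])
q0=env.state()["qpos"];qt=min(B[:6],key=lambda b:abs(b[1][3]-q0[3])+abs(b[1][5]-q0[5]))[1];print("target",qt.round(1))
st=env.state();off=np.array(st["ee_pos"])-fk(q0,P)[0];print("off",off.round(1))
qv=.5*(q0+qt);qv[1]-=14;qv[2]-=8
W=[]
for k in np.linspace(0,1,15)[1:]:
    q=(1-k)**2*q0+2*k*(1-k)*(2*qv-.5*(q0+qt))+k*k*qt
    p,R=fk(q,P);W.append((p,R));print((Rj().T@(p-O)).round(0),(Rj().T@(p+R.apply([0,0,11])-O)).round(0),end=";")
print()
wps=[(np.array(st["ee_pos"])+[0,0,28],Ro.from_euler("xyz",st["ee_rot"],degrees=True)),(np.array(st["ee_pos"])+[0,0,56],Ro.from_euler("xyz",st["ee_rot"],degrees=True))]
plan(wps+W,vmax=62,g=-0.4)
E
python3 tov.py
```

```text
arm [-29.2 133.8 623.3 435.  341.9  27. ] 10.79851128797415
0.0 [-2.0, 25.9, 143.1, 171.3, 62.3, 103.8] el 2.6 az -0.0 d 205 [625.  25. 163.] [145.4  69.4 149.7]
0.0 [-7.6, 22.1, 138.5, 156.4, 47.7, 130.1] el 8.0 az 0.0 d 205 [628.  18. 152.] [130.5  50.9 134.8]
0.0 [0.9, 20.3, 138.6, 175.5, 44.2, 96.7] el 8.0 az 0.0 d 205 [628.  28. 160.] [169.6  64.8 172.8]
0.0 [1.3, 20.8, 139.6, 176.7, 47.8, 95.0] el 8.0 az 0.0 d 205 [628.  28. 167.] [170.8  67.1 173.9]
target [-15.8  48.6 143.8 134.4 103.5  99.5]
off [-4.  10.8  2.5]
[-32.  17. 207.] [-32.  19. 197.];[-62.  50. 221.] [-62.  54. 210.];[-86.  84. 235.] [-87.  89. 226.];[-105.  114.  252.] [-106.  121.  243.];[-116.  140.  269.] [-117.  148.  262.];[-120.  158.  288.] [-121.  167.  282.];[-116.  167.  305.] [-116.  177.  301.];[-104.  164.  318.] [-103.  174.  317.];[-86. 148. 324.] [-83. 159. 324.];[-64. 119. 320.] [-60. 129. 321.];[-44.  78. 302.] [-37.  87. 304.];[-29.  27. 268.] [-21.  34. 270.];[-27. -31. 218.] [-17. -25. 220.];[-43. -89. 155.] [-32. -86. 156.];
-0.4 0.1 0 -28 0 0 0; -0.4 0 0.1 -28 0 0 0; -0.4 5.4 -18.1 22.8 2.
[... 173 characters left out ...]
 4.4 -19.1 1 4.3 2.8 5.5; -0.4 2.5 -19.3 2.7 4.4 2.8 5.4
-0.4 2.7 -16.4 1.7 4.7 2.4 5.7; -0.4 0.9 -16.3 3.1 4.7 2.3 5.6; -0.4 2 -12.9 1.2 5 2 5.9; -0.4 0.7 -12.9 2.4 5.1 2 5.9; -0.4 2.8 -9.4 -0.5 5.2 1.7 6.2; -0.4 1.9 -9.7 0.4 5.2 1.6 6.1; -0.4 5.2 -6.6 -3.4 5.4 1.5 6.4; -0.4 4.5 -7.4 -2.7 5.4 1.5 6.5; -0.4 8.8 -5.1 -7.2 5.6 1.4 6.6; -0.4 8.2 -6.7 -6.3 5.6 1.3 6.6
-0.4 13.1 -5.3 -11.5 5.8 1.4 6.8; -0.4 12.6 -8 -10.4 5.8 1.3 6.7; -0.4 17.5 -7.6 -15.9 6 1.4 6.8; -0.4 16.7 -11.2 -14.5 6 1.4 6.8; -0.4 21.4 -11.7 -20 6.3 1.5 6.8; -0.4 20.2 -16.3 -18 6.3 1.6 6.7; -0.4 24.2 -17.2 -23.6 6.6 1.7 6.6; -0.4 22.6 -22.4 -20.6 6.6 1.6 6.6; -0.4 25.4 -23.6 -26.3 6.9 1.8 6.3; -0.4 23.3 -29.3 -22.4 7 1.9 6.2
```

```bash
sed -i 's/Lt,e=P/Lt,e,ly=P/; s/\[a,0,h\]/[a,ly,h]/; s/200,0\])/200,0,11])/' ik.py; cat > tov.py <<'E'
src=open("view.py").read().split("print(env")[0].replace("max(el-8,0)","max(el-13,0)").replace("az/6","max(abs(az)-8,0)/6").replace("mg/1]","mg/1,(q-QC)/60]")
st=__import__("h").env.state();QC=st["qpos"]
exec(src)
off=np.array(st["ee_pos"])-fk(QC,P)[0];print("off",off.round(1))
qt=B[0][1];n=int(np.ceil(np.abs(qt-QC).max()/14));R0=Ro.from_euler("xyz",st["ee_rot"],degrees=True);p0=np.array(st["ee_pos"])
W=[];L=p0+[0,0,56]
for k in np.linspace(0,1,n+1)[1:]:
    q=QC+(qt-QC)*k;p,R=fk(q,P);p=p+off*(1-k)+[0,0,4*40*k*(1-k)+max(0,56*(1-1.6*k))];W.append((p,R));print((Rj().T@(p-O)).round(0),end=";")
print()
plan([(p0+[0,0,28],R0),(L,R0)]+W,vmax=62,g=-0.4)
E
python3 tov.py
```

```text
arm [ -0.  140.3 591.8 417.  324.7  25.2  11.5] 0.029006941319295265
3.71 [-18.8, 46.7, 141.8, 127.5, 97.4, 80.7] el -17.1 az 10.2 d 205 [601.  78. 150.] [-48.8  86.6 -15.7]
3.74 [-16.6, 42.7, 143.6, 132.7, 92.6, 73.4] el -12.5 az 10.3 d 205 [599.  82. 154.] [-98.   77.9 -67.2]
3.78 [-12.0, 27.2, 140.7, 136.6, 64.7, 76.8] el 2.8 az 10.5 d 205 [602.  90. 163.] [-128.2   63.   -96.8]
3.79 [-7.5, 20.0, 137.8, 137.4, 47.3, 69.2] el 12.6 az 11.2 d 207 [600.  96. 163.] [-127.7   46.2  -93.4]
off [0. 0. 0.]
[-60.  32. 208.];[-108.   70.  186.];[-139.  107.  181.];[-150.  135.  189.];[-142.  147.  201.];[-119.  140.  209.];[-89. 111. 214.];[-62.  61. 208.];[-45.  -7. 186.];[-48. -85. 150.];
-0.4 0.1 0 -28 0 0 0; -0.4 0 0.1 -28 0 0 0; -0.4 5.8 -22.1 15 4.6 2.7 4.7; -0.4 3.3 -21.2 17 4.6 2.7 4.7; -0.4 0.8 -20 18.7 4.5 2.8 4.7; -0.4 2.1 -17.8 12.7 4.6 2.4 5; -0.4 0.1 -16.9 14.1 4.6 2.5 5.1; -0.4 -2 -15.6 15.3 4.7 2.4 5; -0.4 0.5 -13 9.4 4.6 2.3 5.2; -0.4 -1 -12.2 10.4 4.6 2.3 5.3
-0.4 -2.6 -11.2 11.3 4.6 2.3 5.2; -0.4 1 -8.7 5.4 4.6 2.2 5.3; -0.4 -0.1 -8.2 6.2 4.6 2.2 5.4; -0.4 -1.1 -7.7 6.7 4.6 2.2 5.3; -0.4 3.1 -5.4 1 4.6 2.1 5.3; -0.4 2.6 -5.6 1.5 4.7 2.2 5.3; -0.4 2 -5.7 2.1 4.6 2.1 5.4; -0.4 6.5 -3.9 -3.7 4.7 2.1 5.2; -0.4 6.2 -4.8 -3.2 4.8 2.1 5.2; -0.4 5.8 -5.6 -2.5 4.7 2.1 5.2
-0.4 9.1 -6.3 -8.5 4.9 2.1 5; -0.4 8.8 -7.8 -7.6 4.8 2.1 5; -0.4 8.3 -9.1 -6.6 4.9 2.1 5; -0.4 11.8 -9 -12.2 5 2 4.7; -0.4 11.4 -10.9 -10.9 5 2 4.7; -0.4 10.9 -12.7 -9.5 4.9 1.9 4.7; -0.4 14.2 -12.4 -15.1 5.2 1.9 4.3; -0.4 13.7 -14.8 -13.5 5.2 1.9 4.4; -0.4 12.8 -16.9 -11.6 5.1 1.8 4.3; -0.4 23.4 -25.3 -25.7 8 2.5 5.9
-0.4 21.4 -30.9 -20.7 8 2.6 5.8
```

```bash
cat > tov2.py <<'E'
src=open("view.py").read().split("print(env")[0].split("for c_,q")[0].replace("max(el-8,0)/4","max(el-15,0)/3").replace("az/6","max(abs(az)-10,0)/4").replace("mg/1]","mg/1,(R0.inv()*R).magnitude()*57.3/60]").replace("range(60)","range(90)").replace("uniform(-70,250)","uniform(-75,130)")
st=__import__("h").env.state();QC=st["qpos"]
from h import *
R0=Ro.from_euler("xyz",st["ee_rot"],degrees=True)
exec(src)
for c_,q in B[:8]:
    p,R=fk(q,P);o=p+R.apply(m[:3,3]);v=tip-o;vj=Rj().T@v;d=np.linalg.norm(v)
    H=(R.apply(hp)+p-O)@Rj()
    print(round(c_,2),q.round(0).tolist(),"el %.1f az %.1f d %.0f rot %.0f"%(np.degrees(np.arcsin(-v[2]/d)),np.degrees(np.arctan2(vj[1],vj[0])),d,np.degrees((R0.inv()*R).magnitude())),"jigTCP",(Rj().T@(p-O)).round(0),R.as_euler("xyz",degrees=True).round(1))
E
python3 tov2.py
```

```text
arm [ -0.  140.3 591.8 417.  324.7  25.2  11.5] 0.029006941319295265
0.82 [-2.0, 18.0, 136.0, 170.0, 34.0, 141.0] el 15.1 az -10.4 d 205 rot 77 jigTCP [ -42. -144.  147.] [130.3  37.  121.6]
0.82 [-2.0, 18.0, 136.0, 170.0, 34.0, 141.0] el 15.1 az -10.4 d 205 rot 77 jigTCP [ -42. -144.  147.] [130.3  37.  121.6]
0.82 [-2.0, 18.0, 136.0, 170.0, 34.0, 141.0] el 15.1 az -10.4 d 205 rot 77 jigTCP [ -42. -144.  147.] [130.3  37.  121.6]
0.82 [-2.0, 18.0, 136.0, 170.0, 34.0, 141.0] el 15.1 az -10.4 d 205 rot 77 jigTCP [ -42. -144.  147.] [130.3  37.  121.6]
0.82 [-2.0, 18.0, 136.0, 170.0, 34.0, 141.0] el 15.1 az -10.4 d 205 rot 77 jigTCP [ -42. -144.  147.] [130.3  37.  121.6]
0.82 [-2.0, 19.0, 137.0, 171.0, 36.0, 141.0] el 15.0 az -10.4 d 205 rot 77 jigTCP [ -43. -147.  150.] [128.4  36.9 119.4]
0.84 [-2.0, 19.0, 138.0, 172.0, 39.0, 141.0] el 14.1 az -10.4 d 205 rot 77 jigTCP [ -43. -148.  151.] [126.2  37.1 117.6]
0.87 [-25.0, 34.0, 129.0, 104.0, 63.0, -141.0] el 16.5 az 10.5 d 206 rot 72 jigTCP [ -41. -129.  111.] [112.6 -19.3 125.4]
```

```bash
cat > tov3.py <<'E'
exec(open("tov2.py").read().replace("range(90)","range(40)").split("for c_,q in B[:8]")[0])
from scipy.spatial.transform import Slerp
c_,q=[b for b in B if b[1][5]<0][0];print(c_,q.round(1));T,R=fk(q,P);p0=np.array(st["ee_pos"])
S=Slerp([0,1],Ro.concatenate([R0,R]))
for k in(0,.25,.5,.75,1):print(wristq(S(k),QC[0]+(q[0]-QC[0])*k,107+(q[1]+q[2]-107)*k)[0],end=" ")
print((Rj().T@(T+R.apply([0,0,11])-O)).round(0))
h=R.apply([0,0,1])
plan([(p0+[0,0,40],R0),(J((-90,-80,260)),S(.5)),(T-45*h+[0,0,45],R),(T,R)],g=-0.2,vmax=45)
E
python3 tov3.py
```

```text
arm [ -0.  140.3 591.8 417.  324.7  25.2  11.5] 0.029006941319295265
0.871815947513188 [ -24.9   33.6  128.5  104.2   63.1 -140.6]
[ 0.1 72.9 16.2] [12.1 44.6 -6.5] [ 52.7  28.6 -58. ] [  95.4   40.1 -113.9] [ 104.2   63.1 -140.6] [ -32. -124.  107.]
-0.2 0.1 0.1 -40 0 0 0; -0.2 -24.5 -16.6 -5.8 -7.2 4.7 -2.7; -0.2 -23.1 -16.7 -9.9 -7.2 4.7 -2.7; -0.2 -21.3 -16.3 -13.8 -7.3 4.7 -2.7; -0.2 -19.3 -15.3 -17.4 -7.2 4.8 -2.7; -0.2 -22.7 -6 15.7 -7.2 4.7 -2.7; -0.2 -23.5 -8.9 12.9 -7.2 4.7 -2.7; -0.2 -23.9 -11.5 9.7 -7.3 4.7 -2.8; -0.2 -24 -13.6 6.1 -7.2 4.8 -2.7; -0.2 -7.5 -19.6 30.7 -0 -0 -0
-0.2 -7.4 -19.6 30.7 -0 -0 -0
```

```bash
python3 -m crank '-0.2 0 0 0 0 0 0; -0.2 0 0 -20 0 0 0; -0.2 0 0 -20 0 0 0; -0.2 -24.5 -16.6 -5.8 -7.2 4.7 -2.7; -0.2 -23.1 -16.7 -9.9 -7.2 4.7 -2.7; -0.2 -10.6 -8.2 -6.9 -3.6 2.4 -1.4; -0.2 -10.6 -8.2 -6.9 -3.6 2.4 -1.4; -0.2 -9.6 -7.7 -8.7 -3.6 2.4 -1.4; -0.2 -9.6 -7.7 -8.7 -3.6 2.4 -1.4; -0.2 0 0 0 0 0 0' && python3 - <<'E'
from h import *
exec(open("tov3.py").read().split("from scipy.spatial")[0].replace("print(","(lambda *a:0)("))
QT=[b for b in B if b[1][5]<0][0][1];T,R=fk(QT,P);h=R.apply([0,0,1]);np.save("QT.npy",QT)
__builtins__.print(QC.round(0))
import builtins
plan([(T-45*h+[0,0,45],R),(T,R)],g=-0.2,vmax=17)
E
```

```text
time_s: 16.4
ee_pos: [555.6, 69.7, 256.4]
ee_rot: [149.0, -15.2, 103.1]
force: [-0.3, -0.4, -0.3]
gripper_width: 55.0
gripper_force: 0.0
arm [ -0.  140.3 591.8 417.  324.7  25.2  11.5] 0.029006941319295265
[ -7.   5. 111.  35.  43. -37.]
-0.2 -11.7 -2.6 9 -4.3 3 -1.6; -0.2 -12.1 -3.5 8.1 -4.3 3 -1.6; -0.2 -12.4 -4.5 7.2 -4.3 3 -1.6; -0.2 -12.6 -5.3 6.1 -4.3 3.1 -1.6; -0.2 -12.7 -6.1 5 -4.3 3 -1.6; -0.2 -12.8 -6.8 3.9 -4.4 3.1 -1.6; -0.2 -12.7 -7.4 2.7 -4.3 3 -1.6; -0.2 -3.1 -7.9 12 -0 0 -0; -0.2 -3.1 -7.9 12 -0 0 -0; -0.2 -3.1 -7.9 12 -0 0 -0
-0.2 -3.1 -7.9 12 -0 0 -0; -0.2 -3.1 -7.8 12 -0 0 -0
```

```bash
python3 -m crank '0.5 -11.7 -2.6 9 -4.3 3 -1.6; 1 -12.1 -3.5 8.1 -4.3 3 -1.6; 1 -12.4 -4.5 7.2 -4.3 3 -1.6; 1 -12.6 -5.3 6.1 -4.3 3 -1.6; 1 -12.7 -6.1 5 -4.3 3 -1.6; 1 -12.8 -6.8 3.9 -4.4 3 -1.6; 1 -12.7 -7.4 2.7 -4.3 3 -1.6; 1 0 0 0 0 0 0' && python3 - <<'E'
from ik import *
QT=np.load("QT.npy");T,R=fk(QT,P);print(env.state()["qpos"].round(1),QT.round(1))
plan([(T,R)],g=1,vmax=30)
E
```

```text
time_s: 17.4
ee_pos: [587.8, 14.5, 173.2]
ee_rot: [111.4, -20.5, 127.2]
force: [-0.6, 0.7, 0.4]
gripper_width: 0.5
gripper_force: 0.0
[ -30.    26.4  127.7   94.4   65.5 -130.5] [ -25.    34.5  128.1  103.3   65.5 -140.6]
1 -5.3 -12.9 19.3 -0.2 0.1 -0.1; 1 -5.3 -13 19.2 -0.2 0 -0.1; 1 -5.3 -13.1 19.2 -0.1 0.1 -0.2
```

```bash
python3 -m crank '1 -5.3 -13 19.3 -0.2 0 -0.1; 1 -5.3 -13 19.2 -0.2 0 -0.1; 1 -5.3 -13 19.2 -0.1 0 -0.1; 1 0 0 0 0 0 0; 1 0 0 0 0 0 0' && python3 look.py w6
```

```text
time_s: 18.02
ee_pos: [616.5, 43.4, 118.3]
ee_rot: [110.6, -19.8, 127.4]
force: [-0.1, 0.5, 0.0]
gripper_width: 0.3
gripper_force: 0.0
[327.57596524 234.18263545] [616.49427196  43.36578211 118.31263769] [110.61734278 -19.82209791 127.43719942] [ -24.86462945   34.03354989  128.23772151  103.53248226   65.4295787
 -140.65037718] [469.77699986  -9.93618841 194.36036107]
rot 77.11001366267035
```

View pics/cw6.png

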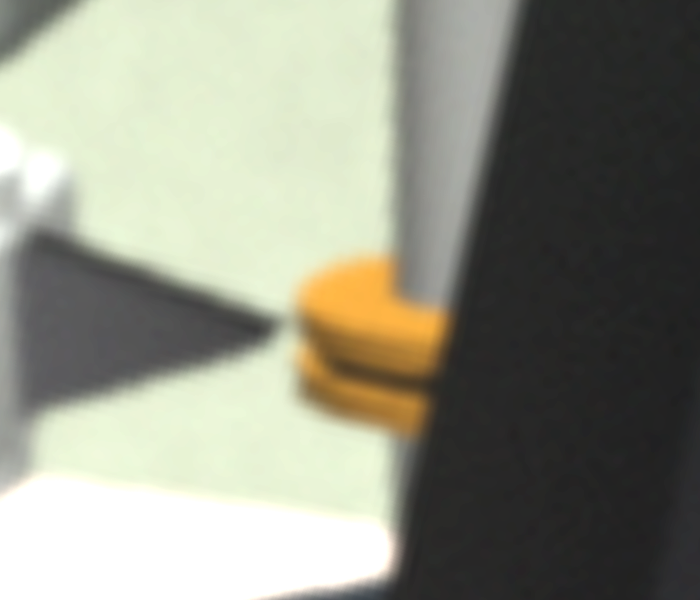

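```bash
python3 - <<'E'
from meas import *
for y in(340,344,347): meas(cam("wrist"),np.load("M.npy"),(308,y),(612,y+3),(276,327))
im=cv2.imread("pics/w6.png");A=cv2.warpAffine(im,np.load("M.npy"),(700,600),flags=cv2.INTER_CUBIC).astype(int)
for x in(302,308,314,320,330,350): print(x,[int(A[y,x,2]-A[y,x,0]) for y in range(270,440,8)])
print("tip dark",[(x,[int(y) for y in np.where(A[280:380,x].max(1)<95)[0][[0,-1]]+280]) for x in(230,245,255,262,268) if (A[280:380,x].max(1)<95).any()])
E
```

```text
notch [649.84  70.41 132.73] [656.7   52.93 132.5 ] width 18.77 lateral err [ 0.08 -0.2 ]
tip [650.66  72.97 133.06] [  0.    11.6  133.06] diff 0.44 scale px/mm 16.122195160830998
notch [649.84  70.41 132.47] [656.71  52.92 132.25] width 18.78 lateral err [ 0.08 -0.21]
tip [650.66  72.97 133.06] [ -0.    11.61 133.06] diff 0.7 scale px/mm 16.122195160830998
notch [649.84  70.41 132.28] [656.71  52.92 132.05] width 18.79 lateral err [ 0.08 -0.21]
tip [650.66  72.97 133.06] [ -0.    11.61 133.06] diff 0.9 scale px/mm 16.122195160830998
302 [19, 34, 55, 69, 71, 57, 39, 30, 30, 40, 55, 63, 57, 43, 32, 25, 23, 18, 13, 11, 11, 11]
308 [27, 50, 74, 88, 92, 77, 55, 41, 38, 47, 62, 74, 75, 62, 44, 36, 29, 22, 16, 11, 11, 11]
314 [36, 68, 91, 102, 102, 90, 72, 54, 46, 49, 57, 70, 79, 72, 55, 43, 34, 25, 19, 13, 12, 11]
320 [47, 77, 98, 109, 108, 100, 83, 63, 50, 47, 51, 58, 70, 71, 61, 51, 40, 30, 21, 14, 12, 11]
330 [67, 93, 107, 110, 109, 107, 94, 73, 55, 49, 44, 39, 44, 56, 64, 61, 50, 40, 30, 18, 12, 11]
350 [91, 107, 109, 109, 108, 108, 105, 93, 74, 60, 54, 46, 28, 32, 56, 76, 66, 58, 44, 28, 14, 11]
tip dark [(230, [300, 358]), (245, [305, 352]), (255, [310, 348]), (262, [313, 346]), (268, [315, 341])]
```

```bash
cat > edge.py <<'E'
from h import *
V={"w6":None,"w5":([635.729,24.866,188.816],[107.96,-6.961,124.537]),"w3":([653.444,66.69,202.656],[179.2,37.7,-166.8]),"w1":([606.2,109.1,246.1],[179.953,49.197,-167.427])}
for n,s in V.items():
    c=cam("wrist",None if s is None else {"ee_pos":s[0],"ee_rot":s[1]});im=cv2.imread(f"pics/{n}.png").astype(np.float32)
    out=[]
    for z in np.arange(60,116,1.):
        X=[proj(c,J((-45 if z<95 else -48,y,z))) for y in np.linspace(-45,45,61)]
        X=np.array([p for p in X if 0<=p[0]<559 and 0<=p[1]<419])
        if len(X)<15: out.append(None);continue
        out.append(cv2.remap(im,X[:,0].astype(np.float32),X[:,1].astype(np.float32),1).reshape(-1,3).mean(0).round().astype(int).tolist()+[len(X)])
    print(n,[(int(z),o) for z,o in zip(np.arange(60,116),out) if o])
E
python3 edge.py
```

```text
w6 [(60, [91, 40, 16, 61]), (61, [92, 40, 16, 61]), (62, [92, 40, 16, 61]), (63, [92, 40, 16, 61]), (64, [93, 40, 16, 61]), (65, [93, 40, 16, 61]), (66, [93, 40, 16, 61]), (67, [93, 41, 16, 61]), (68, [93, 41, 16, 61]), (69, [94, 41, 16, 61]), (70, [94, 41, 16, 61]), (71, [94, 41, 16, 61]), (72, [94, 41, 16, 61]), (73, [94, 41, 17, 61]), (74, [94, 41, 17, 61]), (75, [95, 41, 17, 61]), (76, [97, 42, 17, 61]), (77, [108, 47, 18, 61]), (78, [126, 54, 20, 61]), (79, [134, 58, 21, 61]), (80, [133, 57, 20, 61]), (81, [131, 56, 20, 61]), (82, [130, 56, 21, 61]), (83, [129, 56, 22, 61]), (84, [127, 56, 23, 61]), (85, [125, 56, 24, 61]), (86, [124, 56, 26, 61]), (87, [122, 56, 27, 61]), (88, [120, 55, 28, 61]), (89, [118, 55, 29, 61]), (90, [116, 55, 30, 61]), (91, [114, 55, 31, 61]), (92, [113, 55, 32, 61]), (93, [112, 56, 34, 61]), (94, [112, 57, 35, 61]), (95, [108, 54, 33, 61]), (96, [108, 55, 35, 61]), (97, [107, 56, 36, 61]), (98, [107, 57, 38, 61]), (99, [106, 58, 40, 61]), (100, [105, 59, 42, 61]), (101, [105, 60, 44, 61]), (102, [104, 61, 46, 61]), (103, [103, 61, 47, 61]), (104, [10
[... 3815 characters left out ...]
45, 17, 61]), (89, [106, 45, 17, 61]), (90, [106, 45, 17, 61]), (91, [106, 45, 17, 61]), (92, [106, 45, 18, 61]), (93, [106, 45, 18, 61]), (94, [106, 46, 18, 61]), (95, [106, 45, 18, 61]), (96, [106, 45, 18, 61]), (97, [106, 46, 19, 61]), (98, [106, 46, 19, 61]), (99, [105, 46, 20, 61]), (100, [105, 47, 20, 61]), (101, [105, 47, 20, 61]), (102, [105, 47, 21, 61]), (103, [105, 47, 22, 61]), (104, [105, 48, 22, 61]), (105, [105, 48, 23, 61]), (106, [105, 48, 23, 61]), (107, [104, 49, 24, 61]), (108, [104, 49, 24, 61]), (109, [104, 49, 25, 61]), (110, [104, 49, 25, 61]), (111, [103, 50, 26, 61]), (112, [98, 51, 31, 61]), (113, [84, 57, 45, 61]), (114, [80, 73, 69, 61]), (115, [95, 96, 93, 61])]
```

```bash
cat > go.py <<'E'
from ik import *
from scipy.spatial.transform import Slerp
def ikq(T,R,q0):
    r=least_squares(lambda q:np.r_[(fk(q,P)[0]-T)/10,(R.inv()*fk(q,P)[1]).as_rotvec()*10],q0);return r.x,r.cost
def chk(T,R): 
    q,c=ikq(T,R,env.state()["qpos"]);print("ik",q.round(0),round(c,4),"ok" if c<1e-3 and (q>LO).all() and (q<HI).all() else "BAD")
E
python3 - <<'E'
from go import *
st=env.state();p=np.array(st["ee_pos"]);R=Ro.from_euler("xyz",st["ee_rot"],degrees=True);G=tilt(0,-11.5)
S=Slerp([0,1],Ro.concatenate([R,G]));W=[(p-R.apply([0,0,60])+[0,0,70],S(.25)),(np.array([560,-130,210]),S(.7)),(np.array([578,-203,150]),G)]
for w in W: chk(*w)
plan(W,g=-1,vmax=45)
E
```

```text
ik [ -28.   18.  116.   67.   60. -111.] 0.0 ok
ik [ -26.   19.   95.   24.   69. -100.] 0.0 ok
ik [-20.  25.  91.  -0.  64. -99.] 0.0 ok
-1 7.9 20.5 -27.7 6.1 0.7 -4; -1 6.9 18 -29.7 6 0.7 -3.9; -1 6.2 15.3 -31.4 6.1 0.6 -4; -1 -20.2 -12.6 -23.6 8.2 0.9 -5.3; -1 -18.5 -17.6 -21.8 8.2 0.9 -5.4; -1 -16.3 -22.2 -19.2 8.1 0.9 -5.3; -1 -13.7 -26.1 -16.1 8.2 1 -5.4; -1 -16.1 -25.3 11.3 7.3 0.8 -4.8; -1 -14.2 -24.9 14.3 7.2 0.8 -4.7; -1 -12.5 -24 17.2 7.3 0.8 -4.8
```

```bash
python3 -m crank '1 7.9 20.5 -27.7 6.1 0.7 -4; 1 6.9 18 -29.7 6 0.7 -3.9; -1 6.2 15.3 -31.4 6.1 0.6 -4; -1 -20.2 -12.6 -23.6 8.2 0.9 -5.3; -1 -18.5 -17.6 -21.8 8.2 0.9 -5.4; -1 -16.3 -22.2 -19.2 8.1 0.9 -5.3; -1 -13.7 -26.1 -16.1 8.2 1 -5.4; -1 -16.1 -25.3 11.3 7.3 0.8 -4.8; -1 -14.2 -24.9 14.3 7.2 0.8 -4.7; -1 -12.5 -24 17.2 7.3 0.8 -4.8' && python3 -m crank '-1 0 0 0 0 0 0; -1 0 0 0 0 0 0' && cat > strips.py <<'E'
from go import *
def find(tag):
    st=env.state();c=cam("wrist",st);im=grab_frame("wrist");cv2.imwrite(f"pics/{tag}.png",im)
    b,g,r=[im[:,:,i].astype(int) for i in range(3)]
    m=((r-b>25)&(r<140)).astype(np.uint8);m=cv2.morphologyEx(m,cv2.MORPH_CLOSE,np.ones((9,9)))
    cs,_=cv2.findContours(m,0,2)
    for k in cs:
        if cv2.contourArea(k)<800: continue
        X=np.array([ray(c,p[0],13)[:2] for p in k],np.float32);ctr,(w,h),a=cv2.minAreaRect(X)
        edge=(k[:,0,0].min()<2)|(k[:,0,0].max()>557)|(k[:,0,1].min()<2)|(k[:,0,1].max()>417)
        ang=a if w>h else a-90
        print("strip ctr",np.round(ctr,1),"size",round(w,1),round(h,1),"yaw",round((ang+90)%180-90,1),"cut" if edge else "")
E
python3 - <<'E'
from strips import *
s=env.state();print(s["ee_pos"],s["ee_rot"]);find("m1")
E
```

```text
time_s: 19.32
ee_pos: [577.7, -204.8, 149.7]
ee_rot: [-179.7, 0.0, 168.5]
force: [-0.3, 0.1, 0.4]
gripper_width: 77.5
gripper_force: 0.0
time_s: 19.58
ee_pos: [577.3, -203.0, 149.6]
ee_rot: [179.9, -0.0, 168.4]
force: [0.9, 0.4, -0.8]
gripper_width: 91.1
gripper_force: 0.0
[ 577.27129377 -203.0100084   149.6081395 ] [ 1.79943921e+02 -3.63899634e-02  1.68363937e+02]
strip ctr [743.9 -96. ] size 310.9 23.9 yaw 78.3 cut
strip ctr [700.2 -37. ] size 67.8 31.1 yaw 1.7 
strip ctr [ 624.7 -403.5] size 30.8 67.7 yaw -25.1 
strip ctr [ 578.6 -310. ] size 46.5 48.3 yaw -8.4 
strip ctr [ 608.  -207.2] size 45.3 74.6 yaw -11.3 
strip ctr [ 474.9 -283.1] size 46.8 129.9 yaw -10.9 
strip ctr [ 490.  -181.5] size 45.4 129.9 yaw -11.8
```

```bash
python3 - <<'E'
from go import *
G=tilt(0,-11.3);plan([((584,-202.5,60),G),((584,-202.5,15.8),G)],g=-1,vmax=50)
# route to jig
B=tilt(0)
W=[((584,-202.5,135),tilt(0,-5)),(J((-230,0,150)),B)]
for w in W: chk(*w)
E
```

```text
-1 -3.2 1 44.9 0 -0 -0.2; -1 -3.2 1.1 44.9 0 -0 -0.1; -1 0 -0 44.2 0 -0 -0
ik [ -20.   26.   91.    0.   63. -105.] 0.0 ok
ik [ 15.   8. 115.   0.  57. -88.] 0.0 ok
```

```bash
python3 -m crank '-1 -3.2 1 44.9 0 0 -0.2; -1 -3.2 1 44.9 0 0 -0.1; -1 0 0 44 0 0 0; -1 0 0 0 0 0 0; 1 0 0 0 0 0 0; 1 0 0 0 0 0 0; 1 0 0 0 0 0 0; 1 0 0 0 0 0 0; 1 0 0 0 0 0 0' 40; python3 - <<'E'
from go import *
s=env.state();p=np.array(s["ee_pos"]);R=Ro.from_euler("xyz",s["ee_rot"],degrees=True)
# strip tail dot at -52 from centre -> nose 117 ahead of TCP. Pre-insert: nose at jig x=-75 -> TCP jig x=-192
plan([(p+[0,0,60],R),(p+[0,0,120],R),(J((-195,0,130)),tilt(0)),],g=1,vmax=58)
E
```

```text
time_s: 20.75
ee_pos: [584.2, -202.5, 14.7]
ee_rot: [-180.0, -0.1, 168.8]
force: [0.5, -0.4, -0.6]
gripper_width: 44.1
gripper_force: 0.5
1 0 -0 -30 0 0 0; 1 0.1 -0 -30 0 0 0; 1 0 -0 -30 0 0 0; 1 0.1 -0.1 -30 0 0 0; 1 29.6 42.1 0.7 -0 -0 -3.5; 1 27 43.9 0.7 -0 -0 -3.5; 1 24.3 45.4 0.7 -0 -0 -3.4; 1 21.6 46.8 0.7 -0 -0 -3.5; 1 18.6 48 0.7 0 -0 -3.4; 1 15.8 49.1 0.7 0 -0 -3.5
1 12.7 49.9 0.6 0 -0.1 -3.4
```

```bash
python3 -m crank '1 0 0 0 0 0 0; 1 0 0 -30 0 0 0; 1 0 0 -50 0 0 0; 1 0 0 -40 0 0 0; 1 29.6 42.1 0.7 0 0 -3.5; 1 27 43.9 0.7 0 0 -3.5; 1 24.3 45.4 0.7 0 0 -3.5; 1 21.6 46.8 0.7 0 0 -3.5; 1 18.6 48 0.7 0 0 -3.5; 1 15.8 49.1 0.7 0 0 -3.5' 40 && python3 -m crank '1 12.7 49.9 0.7 0 0 -3.4; 1 0 0 0 0 0 0; 1 0 0 0 0 0 0' && python3 - <<'E'
from go import *
plan([(J((-195,0,92)),tilt(0)),(J((-110,0,92)),tilt(0)),(J((-82,0,92)),tilt(0))],g=1,vmax=45)
c=cam("wrist");im=grab_frame("wrist");cv2.imwrite("pics/h1.png",im)
# where does the held strip appear: nose/top edges at z=strip top
b,g,r=[im[:,:,i].astype(int) for i in range(3)];m=((r-b>25)&(r<140)).astype(np.uint8);m=cv2.morphologyEx(m,cv2.MORPH_CLOSE,np.ones((9,9)))
zt=env.state()["ee_pos"][2]-11.7+10
for k in cv2.findContours(m,0,2)[0]:
    if cv2.contourArea(k)<1500: continue
    X=np.array([Rj().T@(ray(c,p[0],zt)-O) for p in k]);print(cv2.minAreaRect(X[:,:2].astype(np.float32)),X[:,:2].min(0).round(1),X[:,:2].max(0).round(1))
E
```

```text
time_s: 22.0
ee_pos: [457.7, 81.3, 130.5]
ee_rot: [180.0, -0.1, -170.1]
force: [0.5, 0.4, -1.5]
gripper_width: 43.8
gripper_force: 40.0
time_s: 22.38
ee_pos: [437.9, 126.7, 129.9]
ee_rot: [-180.0, -0.1, -166.8]
force: [-0.3, 0.4, -1.6]
gripper_width: 43.6
gripper_force: 40.0
1 -0.2 0.4 37.9 -0 -0.1 0.2; 1 -42.5 -0 0 -0 0 0; 1 -42.5 -0 0 -0 0 0; 1 -28 -0 0 -0 0 0
((-157.3750457763672, 24.216880798339844), (27.30888557434082, 191.284423828125), 0.25770774483680725) [-171.   -71.4] [-143.3  119.9]
((-198.45208740234375, -0.5869083404541016), (16.965742111206055, 43.59175491333008), 0.24531786143779755) [-207.   -22.4] [-189.9   21.2]
```

```bash
python3 -m crank '1 0 0.4 37.9 0 0 0.2; 1 0 0 0 0 0 0; 1 -30 0 0 0 0 0; 1 -30 0 0 0 0 0; 1 -25 0 0 0 0 0; 1 0 0 0 0 0 0' && python3 -m crank '1 -12 0 0 0 0 0; 1 -8 0 0 0 0 0; 1 -4 0 0 0 0 0; 1 -3 0 0 0 0 0; 1 0 0 0 0 0 0' && python3 - <<'E'
from go import *
s=env.state();print((Rj().T@(np.array(s["ee_pos"])-O)).round(1),"Fjig",(Rj().T@s["force"]).round(1),s["torque"].round(2))
E
```

```text
time_s: 23.18
ee_pos: [522.9, 146.0, 92.9]
ee_rot: [180.0, 0.1, -167.1]
force: [-0.4, -0.3, -1.1]
gripper_width: 43.8
gripper_force: 40.0
time_s: 23.8
ee_pos: [546.7, 152.5, 91.8]
ee_rot: [180.0, -0.1, -167.0]
force: [-0.0, 0.9, -1.4]
gripper_width: 43.7
gripper_force: 40.0
[-83.4   0.3  91.8] Fjig [ 0.2  0.9 -1.4] [ 0.04  0.05 -0.03]
```

```bash
python3 -m crank '1 -3 0 0 0 0 0; 1 -2 0 0 0 0 0; 1 -1.5 0 0 0 0 0; 1 0 0 0 0 0 0' && python3 - <<'E'
from go import *
s=env.state();print((Rj().T@(np.array(s["ee_pos"])-O)).round(1),"Fjig",(Rj().T@s["force"]).round(1),s["torque"].round(2))
E
```

```text
time_s: 24.3
ee_pos: [552.8, 153.9, 91.7]
ee_rot: [180.0, -0.1, -167.0]
force: [-1.4, 0.1, -1.9]
gripper_width: 43.7
gripper_force: 40.0
[-77.1   0.2  91.7] Fjig [-1.3  0.4 -1.9] [-0.02  0.2  -0.02]
```

```bash
python3 -m crank '1 -1.5 0 1 0 0 0; 1 -1 0 1 0 0 0; 1 0 0 0 0 0 0' && python3 - <<'E'
from go import *
s=env.state();print((Rj().T@(np.array(s["ee_pos"])-O)).round(1),"Fjig",(Rj().T@s["force"]).round(1),s["torque"].round(2))
E
```

```text
time_s: 24.68
ee_pos: [553.2, 154.0, 90.0]
ee_rot: [180.0, -0.4, -167.0]
force: [-8.0, -1.4, 5.3]
gripper_width: 43.6
gripper_force: 40.0
[-76.8   0.2  90. ] Fjig [-8.1  0.4  5.3] [-0.23  1.18  0.05]
```

```bash
python3 -m crank '-0.2 0 0 0 0 0 0; -0.2 0 0 0 0 0 0; -0.2 0 0 0 0 0 0' && python3 - <<'E'
from go import *
s=env.state();p=np.array(s["ee_pos"]);print((Rj().T@(p-O)).round(1),s["gripper_width"]);R=Ro.from_euler("xyz",s["ee_rot"],degrees=True);G=tilt(0,-11.8);g=(439.1,-170.9)
chk(np.array([*g,15.8]),G)
plan([(p+[0,0,50],R),((470,0,140),tilt(0,0)),((*g,75),G),((*g,15.8),G)],g=-1,vmax=60)
E
```

```text
time_s: 25.05
ee_pos: [556.1, 154.7, 89.9]
ee_rot: [180.0, -0.0, -167.0]
force: [-0.3, 0.6, 0.5]
gripper_width: 54.6
gripper_force: 0.0
[-73.7   0.3  89.9] 54.622961513380965
ik [ -23.   23.  119.    0.   38. -101.] 0.0 ok
-1 0 0 -50 0 0 0; -1 39.6 -43.8 -0 0 -0 4.3; -1 36.1 -46.6 -0 0 -0 4.3; -1 32.6 -49.2 -0 0 -0 4.4; -1 7.7 -42.7 16.2 -0 -0 2.9; -1 5.5 -43.1 16.3 -0 -0 3; -1 3.3 -43.3 16.2 -0 -0 2.9; -1 1.1 -43.4 16.3 -0 -0 3; -1 -0.1 -0 59.2 -0 -0 -0
```

```bash
python3 -m crank '-0.2 0 0 -50 0 0 0; -1 39.6 -43.8 0 0 0 4.3; -1 36.1 -46.6 0 0 0 4.3; -1 32.6 -49.2 0 0 0 4.4; -1 7.7 -42.7 16.2 0 0 2.9; -1 5.5 -43.1 16.3 0 0 3; -1 3.3 -43.3 16.2 0 0 2.9; -1 1.1 -43.4 16.3 0 0 3; -1 0 0 0 0 0 0' && python3 - <<'E'
from go import *
G=tilt(0,-11.8);g=(439.1,-170.9)
plan([((*g,15.8),G)],g=-1,vmax=60)
E
```

```text
time_s: 26.18
ee_pos: [437.7, -173.0, 74.2]
ee_rot: [-180.0, -0.2, 167.9]
force: [0.1, 0.4, -1.1]
gripper_width: 91.2
gripper_force: 0.0
-1 -1.1 2.4 58.4 -0 -0.2 -0.3
```

```bash
python3 -m crank '-1 -1.1 1.5 29 0 -0.2 -0.1; -1 0 0 29 0 0 0; -1 0 0 0 0 0 0; 1 0 0 0 0 0 0; 1 0 0 0 0 0 0; 1 0 0 0 0 0 0; 1 0 0 0 0 0 0; 1 0 0 0 0 0 0; 1 0 0 0 0 0 0' 40; python3 - <<'E'
from go import *
s=env.state();p=np.array(s["ee_pos"]);R=Ro.from_euler("xyz",s["ee_rot"],degrees=True)
plan([(p+[0,0,45],R),(p+[-20,40,110],tilt(0,-5)),(J((-195,0,125)),tilt(0)),],g=1,vmax=58)
E
```

```text
time_s: 27.3
ee_pos: [439.8, -169.9, 17.2]
ee_rot: [-180.0, 0.1, 168.3]
force: [-0.7, 0.0, 2.2]
gripper_width: 43.7
gripper_force: 40.0
1 -0.1 -0 -45 0 0 0; 1 13.8 17.5 -32.5 -0 0.1 -3.4; 1 12.8 18.3 -32.6 -0 0 -3.3; 1 0.9 51.5 0.4 -0 0 -3.6; 1 -2.4 51.5 0.4 -0 0 -3.6; 1 -5.6 51.2 0.4 -0 0 -3.6; 1 -8.8 50.8 0.4 -0 0 -3.6; 1 -12 50.2 0.5 -0 -0 -3.6
```

```bash
python3 -m crank '1 0 0 -45 0 0 0; 1 13.8 17.5 -32.5 0 0 -3.4; 1 12.8 18.3 -32.6 0 0 -3.3; 1 0.9 51.5 0.4 0 0 -3.6; 1 -2.4 51.5 0.4 0 0 -3.6; 1 -5.6 51.2 0.4 0 0 -3.6; 1 -8.8 50.8 0.4 0 0 -3.6; 1 -12 50.2 0.5 0 0 -3.6; 1 0 0 0 0 0 0; 1 0 0 0 0 0 0' && cat > held.py <<'E'
from go import *
import sys
off=float(sys.argv[1])
c=cam("wrist");im=grab_frame("wrist");s=env.state();pj=Rj().T@(np.array(s["ee_pos"])-O);print("TCP jig",pj.round(1))
b,g,r=[im[:,:,i].astype(int) for i in range(3)];m=((r-b>25)&(r<140)).astype(np.uint8);m=cv2.morphologyEx(m,cv2.MORPH_CLOSE,np.ones((9,9)))
for k in cv2.findContours(m,0,2)[0]:
    if cv2.contourArea(k)<700: continue
    X=np.array([Rj().T@(ray(c,p[0],pj[2]-off+10)-O) for p in k]);print(X[:,:2].min(0).round(1),X[:,:2].max(0).round(1))
E
python3 held.py 14.2; python3 - <<'E'
from go import *
plan([(J((-195,0,104.5)),tilt(0)),(J((-95,0,104.5)),tilt(0))],g=1,vmax=50)
E
```

```text
time_s: 28.55
ee_pos: [437.3, 126.8, 124.4]
ee_rot: [-179.9, 0.0, -167.0]
force: [0.3, -0.7, -0.8]
gripper_width: 43.3
gripper_force: 40.0
TCP jig [-195.8   -0.6  124.5]
[-170.1  -73. ] [-142.2  121.7]
[-209.4  -22.1] [-189.4   21.4]
1 -0.7 0.7 20 -0.1 0 -0.1; 1 -33.3 -0 0 -0 0 0; 1 -33.4 -0 0 -0 0 0; 1 -33.3 -0.1 0 -0 0 0
```

```bash
python3 -m crank '1 -0.7 0.7 20 0 0 0; 1 0 0 0 0 0 0; 1 -33 0 0 0 0 0; 1 -33 0 0 0 0 0; 1 -25 0 0 0 0 0; 1 -10 0 0 0 0 0; 1 -6 0 0 0 0 0; 1 -4 0 0 0 0 0; 1 0 0 0 0 0 0' && python3 - <<'E'
from go import *
s=env.state();print((Rj().T@(np.array(s["ee_pos"])-O)).round(1),"Fjig",(Rj().T@s["force"]).round(1),s["torque"].round(2))
E
```

```text
time_s: 29.72
ee_pos: [546.2, 152.8, 104.7]
ee_rot: [-179.9, 0.1, -167.0]
force: [-1.3, -0.6, -6.2]
gripper_width: 43.7
gripper_force: 40.0
[-83.8   0.6 104.7] Fjig [-1.4 -0.3 -6.2] [-0.21  0.47 -0.09]
```

```bash
cat > fs.py <<'E'
from go import *
s=env.state();print((Rj().T@(np.array(s["ee_pos"])-O)).round(1),"Fjig",(Rj().T@s["force"]).round(1),s["torque"].round(2))
E
python3 -m crank '1 -1.5 0 1.2 0 0 0; 1 0 0 0 0 0 0' >/dev/null; python3 fs.py; python3 -m crank '1 -2 0 0.8 0 0 0; 1 -1.5 0 0 0 0 0; 1 0 0 0 0 0 0'>/dev/null; python3 fs.py;
```

```text
[-81.6   0.9 104. ] Fjig [-1.3  0.1 -5. ] [-0.08  0.44 -0.01]
[-77.2   0.9 103.5] Fjig [ 1.  -1.  -1.6] [ 0.08  0.05 -0.  ]
```

```bash
python3 -m crank '1 -1.5 0 0.4 0 0 0; 1 -1 0 0.4 0 0 0; 1 0 0 0 0 0 0' >/dev/null; python3 fs.py; python3 -m crank '1 -1 0 0.5 0 0 0; 1 0 0 0 0 0 0'; python3 fs.py
```

```text
[-75.2   0.8 102.7] Fjig [-0.   0.4  1.5] [ 0.08 -0.08  0.05]
time_s: 30.98
ee_pos: [554.6, 154.9, 102.7]
ee_rot: [-179.9, 0.1, -167.0]
force: [-3.2, -1.2, 5.2]
gripper_width: 43.6
gripper_force: 40.0
[-75.1   0.8 102.7] Fjig [-3.4 -0.4  5.2] [-0.02  0.48  0.05]
```

```bash
python3 -m crank '1 -1.5 0 0 0 0 0; 1 0 0 0 0 0 0'>/dev/null; python3 fs.py; python3 -m crank '-0.2 0 0 0 0 0 0; -0.2 0 0 0 0 0 0; -0.2 0 0 0 0 0 0; -0.2 0 0 -50 0 0 0; -0.2 0 0 0 0 0 0' && python3 held.py -1 ; python3 - <<'E'
from go import *
# strip D: centre (474.9,-283.1) yaw -10.9
a=np.radians(-10.9);g=np.array([474.9,-283.1])-52*np.array([np.cos(a),np.sin(a)]);print(g);G=tilt(0,-10.9)
chk(np.array([*g,15.5]),G)
plan([((470,-50,150),tilt(0,0)),((*g,75),G),((*g,15.5),G)],g=-1,vmax=60)
E
```

```text
[-75.1   0.8 102.6] Fjig [-6.7  0.9  9. ] [-0.11  0.96  0.04]
time_s: 31.85
ee_pos: [558.9, 156.0, 155.2]
ee_rot: [-179.9, 0.6, -167.0]
force: [1.2, 0.1, -0.3]
gripper_width: 54.6
gripper_force: 0.0
TCP jig [-72.2   0.9 153.2]
[-45.2 -52.4] [-26.9 127.2]
[-105.   -14.5] [-73.3  15.7]
[ 423.83814694 -273.26703696]
ik [ -34.   25.  114.    0.   40. -113.] 0.0 ok
-1 32.9 -45.2 0.7 -0 0.1 3.2; -1 30.3 -46.9 0.7 -0 0.1 3.3; -1 27.5 -48.6 0.8 -0 0.1 3.2; -1 24.7 -50.1 0.8 -0 0 3.3; -1 9.2 -44.6 15 -0 0 2.2; -1 7.5 -45 15 -0 0 2.2; -1 5.8 -45.2 15 -0 0 2.2; -1 4.1 -45.4 15.1 -0 0 2.1; -1 2.3 -45.6 15 -0 0 2.2; -1 0.1 0.1 59.5 -0 0 -0
```

```bash
python3 -m crank '-1 32.9 -45.2 0.7 0 0 3.2; -1 30.3 -46.9 0.7 0 0 3.3; -1 27.5 -48.6 0.8 0 0 3.2; -1 24.7 -50.1 0.8 0 0 3.3; -1 9.2 -44.6 15 0 0 2.2; -1 7.5 -45 15 0 0 2.2; -1 5.8 -45.2 15 0 0 2.2; -1 4.1 -45.4 15 0 0 2.1; -1 2.3 -45.6 15 0 0 2.2; -1 0 0 0 0 0 0' && python3 - <<'E'
from go import *
plan([((423.8,-273.3,15.3),tilt(0,-10.9))],g=-1,vmax=30)
E
```

```text
time_s: 33.15
ee_pos: [421.0, -275.2, 71.6]
ee_rot: [180.0, -0.1, 168.8]
force: [-0.1, 0.1, 0.7]
gripper_width: 91.3
gripper_force: 0.0
-1 -1.2 1.2 28.2 0 -0.1 -0.1; -1 -1.2 1.2 28.1 0 -0 -0.2
```

```bash
python3 -m crank '-1 -1.2 1 28.5 0 0 -0.1; -1 -1.2 1 28.5 0 0 -0.1; -1 0 0 0 0 0 0; 1 0 0 0 0 0 0; 1 0 0 0 0 0 0; 1 0 0 0 0 0 0; 1 0 0 0 0 0 0; 1 0 0 0 0 0 0; 1 0 0 0 0 0 0' 50; python3 - <<'E'
from go import *
s=env.state();p=np.array(s["ee_pos"]);R=Ro.from_euler("xyz",s["ee_rot"],degrees=True)
plan([(p+[0,0,45],R),(p+[-10,60,125],tilt(0,-5)),(J((-195,0,140)),tilt(0)),],g=1,vmax=58)
E
```

```text
time_s: 34.28
ee_pos: [425.7, -272.3, 17.0]
ee_rot: [-180.0, 0.1, 169.3]
force: [-0.9, 0.4, 0.8]
gripper_width: 43.3
gripper_force: 49.9
1 -0.1 -0 -45 0 0 0; 1 10.4 28.5 -40 -0 0.1 -2.9; 1 9 29 -40.1 -0 0 -2.8; 1 1.2 56.7 0.3 -0 0 -3; 1 -1.7 56.7 0.3 -0 0 -3; 1 -4.7 56.5 0.3 -0 0 -3; 1 -7.6 56.2 0.3 -0 0 -3; 1 -10.6 55.7 0.3 -0 0 -3; 1 -13.4 55 0.2 -0.1 0 -3
```

```bash
python3 -m crank '1 0 0 -45 0 0 0; 1 10.4 28.5 -40 0 0 -2.9; 1 9 29 -40 0 0 -2.8; 1 1.2 56.7 0.3 0 0 -3; 1 -1.7 56.7 0.3 0 0 -3; 1 -4.7 56.5 0.3 0 0 -3; 1 -7.6 56.2 0.3 0 0 -3; 1 -10.6 55.7 0.3 0 0 -3; 1 -13.4 55 0.2 0 0 -3; 1 0 0 0 0 0 0' && python3 -m crank '1 0 0 0 0 0 0' >/dev/null && python3 held.py 14; python3 - <<'E'
from go import *
plan([(J((-195,0,113.5)),tilt(0)),(J((-95,0,113.5)),tilt(0))],g=1,vmax=50)
# tails of placed strips, at top z 98.5
c=cam("wrist");im=cv2.imread("x") if 0 else grab_frame("wrist");b,g,r=[im[:,:,i].astype(int) for i in range(3)]
m=((r-b>25)&(r<140))
for y in(-15,0,15): print(y,"".join("#" if (0<=u[1]<420 and 0<=u[0]<560 and m[int(u[1]),int(u[0])]) else "." for u in [proj(c,J((x,y,98.5))) for x in range(-110,-40,2)]))
E
```

```text
time_s: 35.52
ee_pos: [437.7, 130.4, 139.6]
ee_rot: [-180.0, 0.1, -166.7]
force: [-0.5, -0.6, -1.6]
gripper_width: 43.2
gripper_force: 49.9
TCP jig [-195.8   -0.6  139.5]
[-170.2  -72.8] [-142.3  121.7]
[-210.1  -22. ] [-189.5   21.5]
1 -0.8 0.6 26 -0.1 0 -0.1; 1 -50 -0 0 -0 0 0; 1 -50 -0.1 0.1 -0 0 0
-15 ...................................
0 ...................................
15 ...................................
```

```bash
python3 -m crank '1 -0.8 0.6 26 0 0 0; 1 0 0 0 0 0 0; 1 -30 0 0 0 0 0; 1 0 0 0 0 0 0' >/dev/null; python3 fs.py; python3 -m crank '1 -5 0 0 0 0 0; 1 -5 0 0 0 0 0; 1 -5 0 0 0 0 0; 1 -5 0 0 0 0 0; 1 0 0 0 0 0 0'; python3 fs.py
```

```text
[-162.2   -0.2  114.8] Fjig [-0.2  0.9 -1.4] [ 0.08  0.07 -0.01]
time_s: 36.88
ee_pos: [484.8, 138.6, 113.0]
ee_rot: [-179.9, -0.3, -167.0]
force: [-5.3, -1.9, 0.3]
gripper_width: 43.5
gripper_force: 49.9
[-146.8    0.7  113. ] Fjig [-5.5 -0.7  0.3] [-0.24  0.91  0.02]
```

```bash
python3 -m crank '1 -5 0 0 0 0 0; 1 -5 0 0 0 0 0; 1 -5 0 0 0 0 0; 1 -5 0 0 0 0 0; 1 0 0 0 0 0 0'; python3 fs.py
```

```text
time_s: 37.5
ee_pos: [503.6, 143.0, 112.8]
ee_rot: [-179.9, -0.4, -167.0]
force: [-5.4, -1.2, -0.7]
gripper_width: 43.4
gripper_force: 49.9
[-127.5    0.7  112.8] Fjig [-5.5  0.  -0.7] [-0.25  1.02  0.03]
```

Sliding with about 5.5 N, wedging well; continue.

```bash
python3 -m crank '1 -6 0 0 0 0 0; 1 -6 0 0 0 0 0; 1 -6 0 0 0 0 0; 1 -6 0 0 0 0 0; 1 0 0 0 0 0 0'>/dev/null; python3 fs.py;python3 -m crank '1 -6 0 0 0 0 0; 1 -6 0 0 0 0 0; 1 -5 0 0 0 0 0; 1 -4 0 0 0 0 0; 1 0 0 0 0 0 0'; python3 fs.py
```

```text
[-101.5    0.8  113. ] Fjig [-3.4  0.4 -4.2] [-0.05  0.73  0.01]
time_s: 38.75
ee_pos: [551.1, 154.0, 113.7]
ee_rot: [-179.9, 0.1, -167.0]
force: [-1.8, 0.4, -6.7]
gripper_width: 43.6
gripper_force: 49.9
[-78.7   0.7 113.7] Fjig [-1.6  0.8 -6.7] [-0.03  0.62  0.01]
```

```bash
python3 -m crank '1 -2 0 0.6 0 0 0; 1 -1 0 0.4 0 0 0; 1 0 0 0 0 0 0'>/dev/null; python3 fs.py; python3 -m crank '1 -1 0 0.3 0 0 0; 1 -1 0 0 0 0 0; 1 0 0 0 0 0 0'; python3 fs.py
```

```text
[-76.3   0.7 113.1] Fjig [-3.4 -0.2 -6. ] [-0.12  0.79  0.01]
time_s: 39.5
ee_pos: [555.3, 154.9, 112.7]
ee_rot: [-179.9, 0.1, -167.0]
force: [-4.9, 0.1, -5.3]
gripper_width: 43.6
gripper_force: 49.9
[-74.5   0.7 112.7] Fjig [-4.7  1.2 -5.3] [-0.16  0.87  0.02]
```

```bash
python3 -m crank '1 -0.8 0 0.4 0 0 0; 1 -0.8 0 0.3 0 0 0; 1 0 0 0 0 0 0'>/dev/null; python3 fs.py; python3 -m crank '1 -0.8 0 0.3 0 0 0; 1 -0.8 0 0.2 0 0 0; 1 0 0 0 0 0 0'; python3 fs.py
```

```text
[-74.3   0.7 112.4] Fjig [-8.8 -0.6 -0.5] [-0.36  1.52  0.02]
time_s: 40.25
ee_pos: [555.6, 155.0, 112.4]
ee_rot: [-179.9, -0.3, -167.0]
force: [-12.8, -3.0, 4.0]
gripper_width: 43.2
gripper_force: 49.9
[-74.1   0.7 112.4] Fjig [-13.1  -0.    4. ] [-0.5   2.23 -0.01]
```

```bash
python3 -c "
from workcell import env
print(env.job_done())"
```

```text
the job is handed in; nothing more can be done
None
```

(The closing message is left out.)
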